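Interlock in, scrapers racked, lamp cycle run, key put back

TASK

Take the interlock key from its stand, feel along the slot in the white housing's lid with its tip until it drops into the hidden notch, and leave it there upright, collar down on the lid; then slide every scraper on the bench, blade first, fully home into a slot of its own in the rack. Now throw the switch lever all the way over, away from the robot, leave the lamp on for at least ten seconds, put the lever all the way back, and only then draw the key and stand it back in its stand, collar down. The scrapers stay home in the rack; leave the two jars and the forceps where they are.

Things in the scene. Friction and masses are not known exactly. Their poses are not given: they have to be found in the camera images.
- key: interlock key, standing upright in its stand at the start: round steel shank 8 mm in diameter reaching 34 mm down from the collar's underside with a flat tip, round collar 32 mm in diameter and 6 mm thick, and above it a grey grip block 14 mm (x) by 24 mm (y), reaching from 6 to 50 mm above the collar's underside. Origin: centre of the collar's underside; z is up. 60 g
- stand: fixed grey block 60 x 60 x 45 mm high that holds the key: its collar rests on the block's top, its shank in a square hole 13 mm wide that goes right through. Origin: centre of the underside
- housing: fixed white housing 250 (x) by 70 (y) by 60 mm high with a slot along its lid; origin: centre of the underside, x along the slot. Inside the slot, 22 mm below the lid, is the level top of a fixed dark bar with one notch, 13 mm long (x), as wide as the slot, floor 38 mm below the lid. The notch centre is somewhere within x = -34 to 34 mm, different each time; no reading gives it
- housing_slot (a point): centre of the slot, level with the lid's top, 60 mm over the bench; x along the slot, z up. The slot is 110 mm long (x from -55 to 55 mm) and 14 mm wide. While the key's tip slides on the hidden bar, its collar is 12 mm above the lid; only in the notch does the key go down until the collar rests on the lid
- rack: fixed slotted rack (grey base, white partitions, clear roof), 84 mm deep (x) by 270 mm wide (y) by 52 mm high, with four level letterbox slots side by side in its front face; a lamp tube up to 80 mm high stands behind it. Origin: centre of the underside; the front face with the slot mouths lies at x = -42 mm, x points into the slots
- rack_slot0 (a point): mouth of slot 0 of the rack, at the middle of its lower edge, 30 mm over the bench (y = -96 mm in the rack's frame); x points into the slot. Each slot is 45 mm wide, 9 mm high and 78 mm deep, and the slots are 64 mm apart. A scraper is home when its handle's shoulder meets the front face; then the blade is 70 mm in and holds the scraper up
- rack_slot1 (a point): mouth of slot 1 of the rack, at the middle of its lower edge, 30 mm over the bench (y = -32 mm in the rack's frame); x points into the slot. Each slot is 45 mm wide, 9 mm high and 78 mm deep, and the slots are 64 mm apart. A scraper is home when its handle's shoulder meets the front face; then the blade is 70 mm in and holds the scraper up
- rack_slot2 (a point): mouth of slot 2 of the rack, at the middle of its lower edge, 30 mm over the bench (y = 32 mm in the rack's frame); x points into the slot. Each slot is 45 mm wide, 9 mm high and 78 mm deep, and the slots are 64 mm apart. A scraper is home when its handle's shoulder meets the front face; then the blade is 70 mm in and holds the scraper up
- rack_slot3 (a point): mouth of slot 3 of the rack, at the middle of its lower edge, 30 mm over the bench (y = 96 mm in the rack's frame); x points into the slot. Each slot is 45 mm wide, 9 mm high and 78 mm deep, and the slots are 64 mm apart. A scraper is home when its handle's shoulder meets the front face; then the blade is 70 mm in and holds the scraper up
- scraper0: one of up to four like scrapers (some may be absent), lying flat at the start: steel blade 70 mm long, 4 mm thick, 40 mm wide (28 mm over the last 20 mm); black handle 80 mm long, 18 mm wide, 18 mm thick; blade and handle undersides level. Origin: underside, at the shoulder where handle meets blade; x towards the blade's tip, z up. 70 g, balances near the shoulder
- scraper1: one of up to four like scrapers (some may be absent), lying flat at the start: steel blade 70 mm long, 4 mm thick, 40 mm wide (28 mm over the last 20 mm); black handle 80 mm long, 18 mm wide, 18 mm thick; blade and handle undersides level. Origin: underside, at the shoulder where handle meets blade; x towards the blade's tip, z up. 70 g, balances near the shoulder
- scraper2: one of up to four like scrapers (some may be absent), lying flat at the start: steel blade 70 mm long, 4 mm thick, 40 mm wide (28 mm over the last 20 mm); black handle 80 mm long, 18 mm wide, 18 mm thick; blade and handle undersides level. Origin: underside, at the shoulder where handle meets blade; x towards the blade's tip, z up. 70 g, balances near the shoulder
- scraper3: one of up to four like scrapers (some may be absent), lying flat at the start: steel blade 70 mm long, 4 mm thick, 40 mm wide (28 mm over the last 20 mm); black handle 80 mm long, 18 mm wide, 18 mm thick; blade and handle undersides level. Origin: underside, at the shoulder where handle meets blade; x towards the blade's tip, z up. 70 g, balances near the shoulder
- switch_tip (a point): centre of the 26 mm black ball at the end of the switch lever
- switch_base: fixed grey block 70 x 50 x 25 mm high that carries the switch lever, whose pivot runs along y, 22 mm above the origin. Origin: centre of the underside; the lever is thrown towards +x, away from the robot
- jar_a: bystander: small clear jar with a white cap, 32 mm in diameter, 45 mm high; origin at the underside
- jar_b: bystander: amber jar with a white cap, 40 mm in diameter, 55 mm high; origin at the underside
- forceps: bystander: steel forceps 125 mm long, 16 mm wide, 8 mm high, lying on the bench, origin at the middle of the underside
- switch (a joint): lever of the lamp switch: its angle in rad, about 0 to 0.15 at the start when it leans towards the robot (towards -x of switch_base), 1.0 (lamp on) when thrown all the way over to +x, 0 is off; 80 mm from pivot to ball, upright at 0.5; moves easily and stays where it is left
Not all that is in view belongs to the job. Leave any orange or pink look-alike of the scraper0 alone. Leave any blue or pink look-alike of the key alone.

How it is judged:
On the way, in this order (a step that is already met when the one before it is completed fails the run):
1. the key stands in the notch, collar down on the lid, released (x of key in the frame of housing_slot between -0.06 and 0.06 m and y of key in the frame of housing_slot between -0.008 and 0.008 m and z of key in the frame of housing_slot between -0.004 and 0.004 m and angle between key's own z axis and vertical below 0.15 rad and contact force between key and the fingers below 0.2 N), for 0.2 s.
2. every scraper is home in a rack slot (x of scraper0 in the frame of rack between -0.052 and -0.035 m and z of scraper0 in the frame of rack between 0.022 and 0.044 m and y of scraper0 in the frame of rack between -0.12 and 0.12 m and angle between the x axis of each of scraper0, scraper1, scraper2, scraper3 and the x axis of rack, either way round below 0.25 rad and x of scraper1 in the frame of rack between -0.052 and -0.035 m and z of scraper1 in the frame of rack between 0.022 and 0.044 m and y of scraper1 in the frame of rack between -0.12 and 0.12 m and x of scraper2 in the frame of rack between -0.052 and -0.035 m and z of scraper2 in the frame of rack between 0.022 and 0.044 m and y of scraper2 in the frame of rack between -0.12 and 0.12 m and x of scraper3 in the frame of rack between -0.052 and -0.035 m and z of scraper3 in the frame of rack between 0.022 and 0.044 m and y of scraper3 in the frame of rack between -0.12 and 0.12 m), for 0.2 s.
3. the lamp is on for ten seconds with the key in the notch (x of key in the frame of housing_slot between -0.06 and 0.06 m and y of key in the frame of housing_slot between -0.008 and 0.008 m and z of key in the frame of housing_slot between -0.004 and 0.004 m and angle between key's own z axis and vertical below 0.15 rad and value of joint switch above 0.85 rad), for 9 s.
4. the lamp is off again, before the key is drawn (x of key in the frame of housing_slot between -0.06 and 0.06 m and y of key in the frame of housing_slot between -0.008 and 0.008 m and z of key in the frame of housing_slot between -0.004 and 0.004 m and angle between key's own z axis and vertical below 0.15 rad and value of joint switch below 0.2 rad), for 0.2 s.
5. the key is back in its stand, released (horizontal distance between key and stand below 0.007 m and z of key in the frame of stand between 0.041 and 0.049 m and angle between key's own z axis and vertical below 0.15 rad and contact force between key and the fingers below 0.2 N), for 0.2 s.
At the end, for the whole second after the job is handed in: Key upright (within 0.15 rad) in its stand, collar within 4 mm of the stand's top; every scraper present home in the rack, its shoulder within 10 mm of the front face and in line within 0.25 rad; switch lever back below 0.2 rad; all at rest (all of step 2 and horizontal distance between key and stand below 0.007 m and z of key in the frame of stand between 0.041 and 0.049 m and angle between key's own z axis and vertical below 0.15 rad and value of joint switch below 0.2 rad and linear speed of each of scraper0, scraper1, scraper2, scraper3, key below 0.02 m/s); the robot touches nothing.
It fails at once if a jar is shifted by more than 30 mm or tipped, or the forceps moved by more than 40 mm (distance of any of jar_a, jar_b from where it was at the start of the episode above 0.03 m or angle between any of jar_a, jar_b's own z axis and vertical above 0.5 rad or distance of forceps from where it was at the start of the episode above 0.04 m).
Of scraper0, scraper1, scraper2, scraper3 only 2 to 4 are there at a start; the rules pass over those that are not, and their reading is None.
At some moment in a run one of scraper0, scraper1, scraper2, scraper3 may be knocked a few centimetres aside while the robot is not near it.
It also fails if it takes over 210 s, if anything falls off the work surface, if the arm or the gripper's body presses on something with over 40 N, if the wrist force passes 120 N, or if a joint passes its speed limit or range.

ROBOT

A 6-joint arm with a two-finger parallel gripper is mounted at the origin on the work surface. World frame = base frame: x ahead of the robot, y to its left, z up, the work surface at z = 0. Lengths are in m, angles in rad, forces in N, time in s.
With the tool pointing down it reaches from about 0.35 to 0.85 m from the base axis. Payload 8.1 kg.
Tool frame: the origin (TCP) lies at the very end of the fingers, on their centre line; the grasp point (between the pads) lies 19 mm behind it; z points along the fingers, x is the direction in which the jaws open and shut, and the axes are right-handed (so a half turn about z gives the same grasp; the last joint's range is limited). The gripper opens to 93 mm and grips with 3 to 60 N. Pads are 15 mm wide; open, the fingers measure 128 mm over their backs; the gripper's body (75 mm by 188 mm) begins 65 mm behind the grasp point.
Start: joints at [-1.324, 0.13, 1.488, -0, 1.523, -0.085], TCP at [0.195, -0.567, 0.219] pointing down, gripper open.
Joint ranges: [-2.96, 2.96], [-0.89, 2.26], [0.02, 2.5], [-1.34, 4.48], [0, 2.73], [-2.66, 2.66]. Speed limits (rad/s): [2.39, 2.39, 2.79, 3.14, 3.14, 3.14].

INTERFACE

Orientations are given as a rotation vector (axis times angle).
In Python, from plant import robot gives the robot as it stands. The module is installed in compiled form; this text tells all that it offers.
- The arm moves only by the tool jog_arm, never from a script. Its argument "commands" is one flat list of numbers, 5 for each row, row after row: the gripper's target within -1 to 1 (shut at 1, half-way at 0, fully open at -1), then the shift along the tool's x, y, z in m, then the turn about the tool's z in degrees. A call has 1 to 20 rows; each row shifts and turns the commanded pose from where the row before left it, along the tool's axes as they then stand; what a row does not reach is not made up. A row lasts 1/12 s, in which the tool goes at most 41.7 mm and 7.16 degrees, less where a joint would pass 70% of its speed; a pose out of reach is approached as far as the arm can. A call is refused whole if a number of a shift passes 0.0417 or a number of a turn 7.16, either way. A call with a gripper value outside its range is refused whole. The fingers move at their own pace and stop on an object; "grip_force" is the grip in N (left out, the last holds). Time passes only in rows, so rows that do not move let the fingers close. It gives the time, the measured TCP pose, the force and the opening at its end, in the units of the state.
- robot.read_state(): the state, without advancing time (a new reading comes with each control period).
- robot.read_camera(name): name is "scene" or "top" or "wrist"; returns a dict with "img" (384x512x3 uint8, blue, green, red), "vfov" (degrees; the focal length in pixels is half the picture's height over the tangent of half this angle, whatever the lens; pixels are square), "cx", "cy" (the principal point, pixels), "k1" (the pictures are not rectified: a ray, as slopes to the right and down, at radius r is drawn at 1 + k1 r^2 times it, then the intrinsics apply), "extrinsics" (4x4, takes a point from world to camera coordinates). Camera axes: x right, y down, z forward; pixel columns grow to the right and rows downward; lengths in m; the calibration is good to about 2 mm. A picture is of the moment at which its call begins. There is no depth.
- robot.close_job(): hands the job in, once; it reports no verdict.
Trained networks look in a picture, given as the dict that the camera call returned (one of the last four; its "shot" number tells which), for a name from the list of things; names that differ only in an ending like _2 or _b are one class to them, and where a whole thing is asked for, a point or a joint stands for the part that bears it (a point fixed in the world has none). Each returns a list of dicts, best first, with "score" (0 to 1); they miss things now and then, are a little off and sometimes report something else, mostly with a low value. They report only what shows in the picture. A call takes as long as a camera call. They do not tell look-alikes from the thing itself.
- robot.recognise(thing, picture): "box" ([centre column, centre row, width, height] as shares, 0 to 1, of the picture: columns of its width, rows of its height, round what is visible of it).
- robot.pinpoint(thing, picture): "position" ([row, column] as shares, 0 to 1, of the picture: columns of its width, rows of its height: a listed point, or the origin of a listed thing).
The state is a dict: "t": time; "q": joint angles; "dq": joint speeds; "joint_torque": joint torques, N m; "tool_pos": TCP position; "orientation": TCP orientation; "force": force on the tool from outside, world axes, zero at the start; "wrist_torque": the same for the moment, N m; "opening": finger opening in m.
Only numpy, scipy, OpenCV 4.12 (cv2) and the standard library are available. Lean on these libraries where they do the work, as an engineer would, in place of code of your own. Each camera call takes 0.05 s, during which the arm holds its last target.

## Working session

There is one attempt and no reset: what is moved stays moved. The work goes in short steps, Python scripts to look and compute and a tool call to move; the robot and the scene stay as the last step left them, time stands still between calls to the robot, and variables do not carry over. Pictures are saved under pics/ and viewed, and the job is handed in when it is done.

Besides the shell and the picture viewer there is one more tool, called after "Request:" as name(argument=value, ...) on one line, values as JSON. jog_arm: Moves the arm, as the interface text tells. Its arguments: {"type":"object","properties":{"commands":{"type":"array"},"grip_force":{"type":"number"}},"required":["commands"]}

```bash
mkdir -p pics; ls; cat > h.py <<'E'
import numpy as np, cv2
from plant import robot
from scipy.spatial.transform import Rotation as R
def cam(n,save=None):
    p=robot.read_camera(n)
    if save: cv2.imwrite('pics/%s.png'%save,p['img'])
    return p
def ray(p,u,v):
    h,w=p['img'].shape[:2]; f=h/2/np.tan(np.radians(p['vfov'])/2)
    d=np.array([(u-p['cx'])/f,(v-p['cy'])/f]); s=d.copy()
    for _ in range(30): s=d/(1+p['k1']*(s@s))
    E=np.array(p['extrinsics']); Rm=E[:3,:3]; o=-Rm.T@E[:3,3]
    return o,Rm.T@np.array([s[0],s[1],1.])
def at(p,u,v,z):
    o,d=ray(p,u,v); return o+d*(z-o[2])/d[2]
def proj(p,X):
    E=np.array(p['extrinsics']); c=E[:3,:3]@np.array(X)+E[:3,3]
    s=c[:2]/c[2]; s=s*(1+p['k1']*(s@s)); h=p['img'].shape[0]; f=h/2/np.tan(np.radians(p['vfov'])/2)
    return s*f+np.array([p['cx'],p['cy']])
def pin(p,t):
    h,w=p['img'].shape[:2]
    return [(round(d['score'],2),round(d['position'][1]*w,1),round(d['position'][0]*h,1)) for d in robot.pinpoint(t,p)]
def rec(p,t):
    h,w=p['img'].shape[:2]
    return [(round(d['score'],2),[round(float(x),1) for x in np.array(d['box'])*[w,h,w,h]]) for d in robot.recognise(t,p)]
E
python3 - <<'E'
from h import *
s=robot.read_state(); print({k:np.round(v,3) for k,v in s.items()})
for n in ['scene','top','wrist']:
    p=cam(n,n+'0'); print(n,p['vfov'],p['cx'],p['cy'],p['k1'],np.round(p['extrinsics'],3).tolist())
    zs={'key':.045,'stand':0,'housing_slot':.06,'rack_slot0':.03,'scraper0':0,'switch_tip':.09,'switch_base':0,'jar_a':0,'jar_b':0,'forceps':0,'rack':0,'housing':0}
    for t,z in zs.items():
        for a in pin(p,t): print(t,a,np.round(at(p,a[1],a[2],z),3))
E
```

```text
pics
{'t': np.float64(0.0), 'q': array([-1.324,  0.131,  1.489, -0.   ,  1.523, -0.085]), 'dq': array([ 0.   , -0.001, -0.001,  0.001,  0.001,  0.001]), 'joint_torque': array([ 1.0000e-03, -5.5984e+01, -4.9176e+01,  7.7000e-02,  3.5000e-02,
       -0.0000e+00]), 'tool_pos': array([ 0.195, -0.567,  0.218]), 'orientation': array([-2.557e+00,  1.824e+00,  2.000e-03]), 'force': array([-0.237, -0.319, -0.135]), 'wrist_torque': array([-0.076,  0.036,  0.011]), 'opening': np.float64(0.093)}
scene 50.423392490325995 255.74218870642412 191.02821603246483 -0.003497246003606735 [[0.468, 0.884, -0.017, -0.193], [0.49, -0.275, -0.827, -0.193], [-0.735, 0.378, -0.562, 1.37], [0.0, 0.0, 0.0, 1.0]]
key (0.72, 273.9, 158.0) [0.337 0.097 0.045]
key (0.72, 350.3, 209.4) [0.629 0.131 0.045]
key (0.66, 343.7, 178.6) [0.517 0.199 0.045]
key (0.63, 315.0, 167.0) [0.433 0.169 0.045]
stand (0.87, 312.8, 179.7) [0.426 0.17  0.   ]
housing_slot (0.78, 378.9, 155.3) [0.488 0.339 0.06 ]
rack_slot0 (0.68, 223.2, 258.2) [ 0.619 -0.184  0.03 ]
rack_slot0 (0.59, 276.9, 243.8) [ 0.634 -0.066  0.03 ]
rack_slot0 (0.57,
[... 1825 characters left out ...]
(0.6, 194.9, 210.2) [0.411 0.163 0.09 ]
switch_tip (0.41, 409.1, 171.4) [ 0.497 -0.401  0.09 ]
switch_base (0.73, 397.5, 166.7) [ 0.522 -0.403  0.   ]
jar_a (0.66, 349.9, 111.2) [ 0.689 -0.274  0.   ]
jar_a (0.41, 196.3, 156.6) [0.568 0.177 0.   ]
jar_b (0.66, 349.9, 111.2) [ 0.689 -0.274  0.   ]
jar_b (0.41, 196.3, 156.6) [0.568 0.177 0.   ]
forceps (0.59, 380.7, 231.2) [ 0.339 -0.345  0.   ]
forceps (0.44, 289.1, 121.9) [ 0.662 -0.095  0.   ]
housing (0.64, 146.5, 182.3) [0.497 0.325 0.   ]
wrist 65.51129580702629 253.19788598633642 192.79222626931147 -0.045006088868129054 [[0.326, -0.946, -0.001, -0.6], [-0.901, -0.31, 0.302, -0.036], [-0.286, -0.098, -0.953, 0.392], [0.0, 0.0, 0.0, 1.0]]
```

View pics/scene0.png

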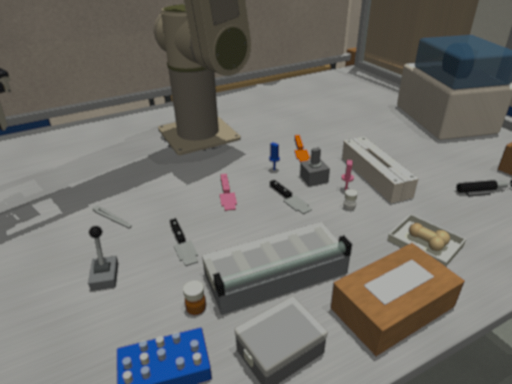

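View pics/top0.png

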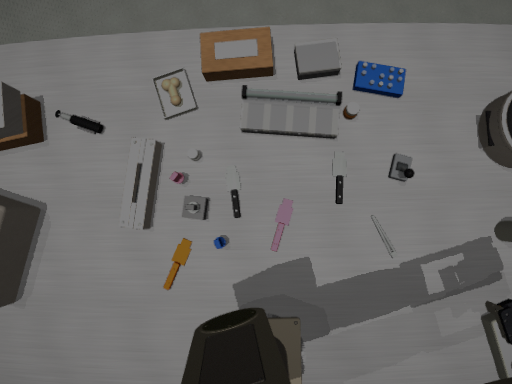

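View pics/wrist0.png

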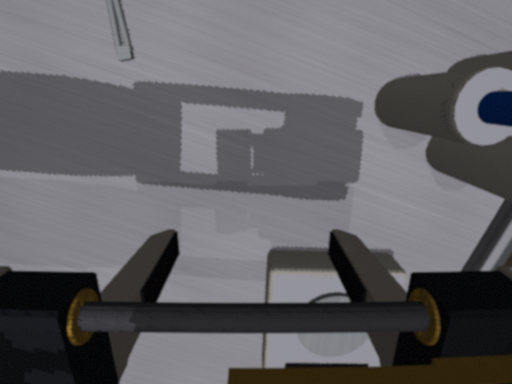

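```bash
cat >> h.py <<'E'
def tool():
    s=robot.read_state(); Rm=R.from_rotvec(s['orientation']).as_matrix(); return s,np.array(s['tool_pos']),Rm
def yaw():
    s,p,Rm=tool(); return np.degrees(np.arctan2(Rm[1,0],Rm[0,0]))
def go(x,y,z,yw=None):
    "print turn, then tool-frame shift after turning (tool assumed down)"
    s,p,Rm=tool(); y0=yaw(); yw=y0 if yw is None else yw
    t=(y0-yw+180)%360-180
    a=np.radians(yw); X=np.array([np.cos(a),np.sin(a),0]); Y=np.array([np.sin(a),-np.cos(a),0])
    d=np.array([x,y,z])-p; v=np.array([d@X,d@Y,-d[2]])
    print('pos',np.round(p,4),'yaw %.2f'%y0,'turn %.2f'%t,'shift',np.round(v,4),'rows>=%.1f'%(np.linalg.norm(v)/.0417),'turnrows %.1f'%(abs(t)/7.16),'tilt %.2f'%np.degrees(np.arccos(-Rm[2,2])))
E
python3 - <<'E'
from h import *
s,p,Rm=tool(); c=cam('wrist'); E=np.array(c['extrinsics']); o=-E[:3,:3].T@E[:3,3]
print('cam in tool',Rm.T@(o-p)); print('fwd in tool',Rm.T@E[2,:3]); print('tcp px',proj(c,p))
t=cv2.imread('pics/top0.png')
a=cv2.resize(t[120:260,100:260],None,fx=5,fy=4.2,interpolation=cv2.INTER_CUBIC); cv2.imwrite('pics/z1.png',a)
go(0.5,-0.2,0.25,-10)
E
```

```text
cam in tool [-1.18174348e-04 -8.38767564e-02 -1.65809681e-01]
fwd in tool [-5.86327122e-04  3.02285648e-01  9.53217207e-01]
tcp px [253.56959639 241.27397429]
pos [ 0.1955 -0.5673  0.2186] yaw -70.99 turn -60.99 shift [ 0.2361 -0.4146 -0.0314] rows>=11.5 turnrows 8.5 tilt 0.00
```

View pics/z1.png

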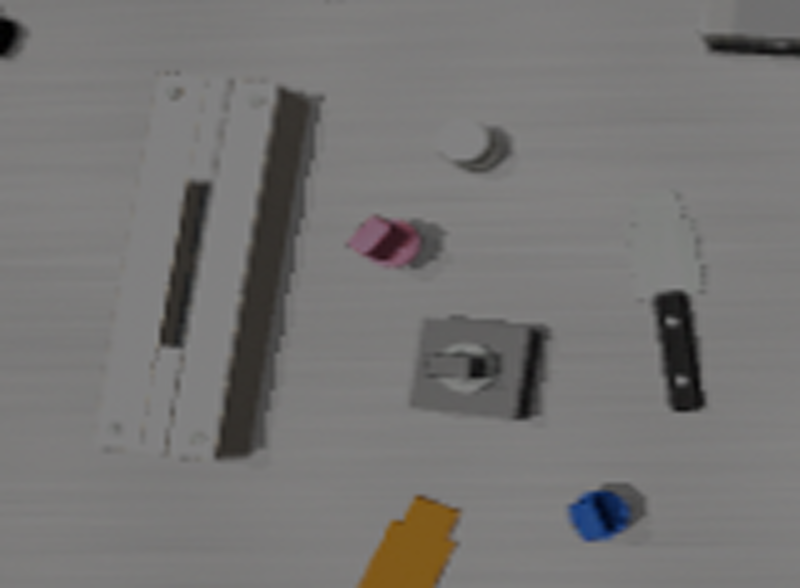

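Request:
jog_arm(commands=[-1, 0, 0, 0, -7, -1, 0, 0, 0, -7, -1, 0, 0, 0, -7, -1, 0, 0, 0, -7, -1, 0, 0, 0, -7, -1, 0, 0, 0, -7, -1, 0, 0, 0, -7, -1, 0, 0, 0, -7, -1, 0, 0, 0, -5], grip_force=20)

```text
t: 2.75
tool_pos: [0.1954, -0.5673, 0.2187]
orientation: [-3.131, 0.263, 0.0]
force: [0.8, 1.1, 0.3]
opening: 0.0928
```

Request:
jog_arm(commands=[-1, 0.02, -0.035, -0.002, 0, -1, 0.02, -0.035, -0.002, 0, -1, 0.02, -0.035, -0.002, 0, -1, 0.02, -0.035, -0.002, 0, -1, 0.02, -0.035, -0.002, 0, -1, 0.02, -0.035, -0.002, 0, -1, 0.02, -0.035, -0.002, 0, -1, 0.02, -0.035, -0.002, 0, -1, 0.02, -0.035, -0.002, 0, -1, 0.02, -0.035, -0.002, 0, -1, 0.02, -0.035, -0.002, 0, -1, 0.015, -0.03, -0.002, 0])

```text
t: 3.75
tool_pos: [0.5004, -0.197, 0.243]
orientation: [-3.13, 0.272, -0.001]
force: [-0.1, -0.1, 0.2]
opening: 0.093
```

```bash
python3 - <<'E'
from h import *
go(0.42,0.2,0.25,-5)
E
```

```text
pos [ 0.5004 -0.197   0.243 ] yaw -9.94 turn -4.94 shift [-0.1147 -0.3885 -0.007 ] rows>=9.7 turnrows 0.7 tilt 0.05
```

Request:
jog_arm(commands=[-1, 0, 0, 0, -5, -1, -0.01, -0.035, 0, 0, -1, -0.01, -0.035, 0, 0, -1, -0.01, -0.035, 0, 0, -1, -0.01, -0.035, 0, 0, -1, -0.01, -0.035, 0, 0, -1, -0.01, -0.035, 0, 0, -1, -0.01, -0.035, 0, 0, -1, -0.01, -0.035, 0, 0, -1, -0.01, -0.035, 0, 0, -1, -0.01, -0.035, 0, 0, -1, -0.01, -0.035, 0, 0, -1, 0, 0, 0, 0])

```text
t: 4.83
tool_pos: [0.4211, 0.1991, 0.2429]
orientation: [-3.136, 0.128, 0.0]
force: [-0.1, 0.3, 0.1]
opening: 0.0928
```

```bash
python3 - <<'E'
from h import *
c=cam('wrist','w1')
for t,z in [('key',.045),('stand',0),('housing_slot',.06)]:
  for a in pin(c,t): print(t,a,np.round(at(c,a[1],a[2],z),4))
go(0.42,0.2,0.25,-5)
E
```

```text
key (0.73, 315.8, 144.7) [0.4988 0.2242 0.045 ]
key (0.71, 191.3, 238.9) [0.3292 0.1111 0.045 ]
key (0.65, 255.2, 185.4) [0.421  0.1788 0.045 ]
stand (0.92, 254.3, 175.3) [0.4202 0.1807 0.    ]
housing_slot (0.73, 311.5, 47.1) [0.4939 0.3322 0.06  ]
pos [0.4229 0.1932 0.2426] yaw -4.99 turn 0.01 shift [-0.0035 -0.0065 -0.0074] rows>=0.3 turnrows 0.0 tilt 0.03
```

View pics/w1.png

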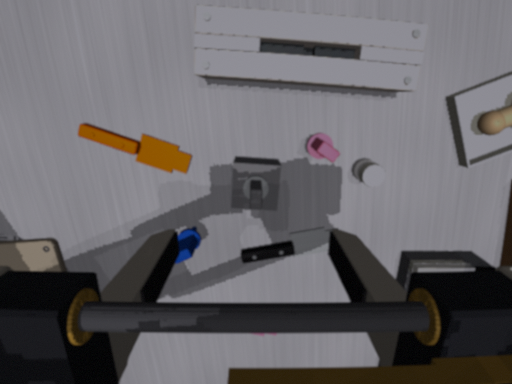

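```bash
python3 - <<'E'
from h import *
c=cam('wrist','w2')
im=c['img']
cv2.imwrite('pics/w2a.png',cv2.resize(im[0:110,180:440],None,fx=3,fy=3,interpolation=cv2.INTER_CUBIC))
cv2.imwrite('pics/w2b.png',cv2.resize(im[120:280,170:370],None,fx=3.5,fy=3.5,interpolation=cv2.INTER_CUBIC))
for t,z in [('key',.045),('stand',0),('housing_slot',.06)]:
  for a in pin(c,t): print(t,a,np.round(at(c,a[1],a[2],z),4))
go(0.4205,0.18,0.16,-5)
E
```

```text
key (0.97, 187.0, 234.6) [0.3258 0.1118 0.045 ]
key (0.81, 316.2, 142.0) [0.5014 0.2205 0.045 ]
key (0.68, 252.9, 180.0) [0.4205 0.1796 0.045 ]
stand (0.63, 254.6, 171.1) [0.4229 0.1801 0.    ]
housing_slot (0.83, 308.7, 39.1) [0.4937 0.3334 0.06  ]
pos [0.4232 0.1926 0.2427] yaw -5.11 turn -0.11 shift [-0.0016  0.0128  0.0827] rows>=2.0 turnrows 0.0 tilt 0.01
```

View pics/w2a.png

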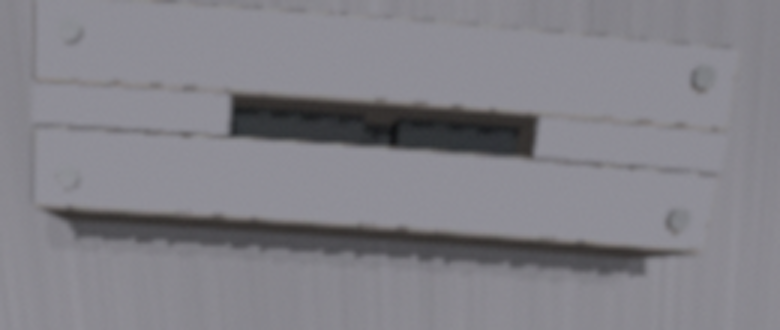

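View pics/w2b.png

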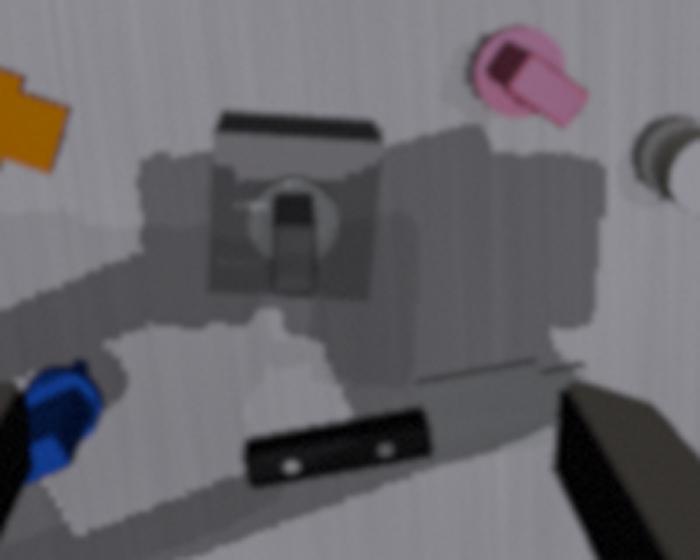

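```bash
python3 - <<'E'
from h import *
c=cam('wrist')
f=lambda u,v,z:at(c,170+u/3.5,120+v/3.5,z)
g=lambda u,v,z:at(c,180+u/3,v/3,z)
P=[f(208,292,.045),f(370,298,.045),f(381,133,.045),f(218,128,.045)]
for p in P: print(np.round(p,4))
print(np.mean(P,0)); 
def ang(a,b): d=b-a; return np.degrees(np.arctan2(d[1],d[0])),np.linalg.norm(d)
print(ang(P[0],P[1]),ang(P[1],P[2]))
# slot lid: near edge corners, far edge
S=[g(232,136,.06),g(533,158,.06),g(537,116,.06),g(233,94,.06)]
for p in S: print(np.round(p,4))
print(ang(S[0],S[1]),ang(S[3],S[2]),np.mean(S,0))
H=[g(36,206,.06),g(695,250,.06)]; print(H,ang(*H))
print('notch edge',g(393,135,.038))
E
```

```text
[0.3877 0.1506 0.045 ]
[0.4472 0.1429 0.045 ]
[0.4552 0.2042 0.045 ]
[0.3981 0.2111 0.045 ]
[0.42204384 0.17722692 0.045     ]
(np.float64(-7.389810007304022), np.float64(0.05993297196529636)) (np.float64(82.57417167155428), np.float64(0.06184491374381081))
[0.4392 0.3313 0.06  ]
[0.5467 0.3152 0.06  ]
[0.5482 0.3291 0.06  ]
[0.4407 0.345  0.06  ]
(np.float64(-8.544176881060645), np.float64(0.10873584428438964)) (np.float64(-8.423142195792215), np.float64(0.10861144010787747)) [0.49371682 0.3301552  0.06      ]
[array([0.36619387, 0.31452531, 0.06      ]), array([0.60779907, 0.27889454, 0.06      ])] (np.float64(-8.389237293116988), np.float64(0.2442183921094515))
notch edge [0.50072359 0.32993787 0.038     ]
```

Request:
jog_arm(commands=[0, 0, 0, 0, 2.4, 0, -0.001, 0.007, 0.04, 0, 0, 0, 0.008, 0.04, 0, 0, 0, 0, 0, 0, 0, 0, 0, 0, 0, 0, 0, 0, 0, 0])

```text
t: 5.78
tool_pos: [0.421, 0.1792, 0.1649]
orientation: [-3.134, 0.204, -0.003]
force: [0.5, 0.5, 0.8]
opening: 0.0575
```

```bash
python3 - <<'E'
from h import *
c=cam('wrist','w3')
for t,z in [('key',.045),('stand',0)]:
  for a in pin(c,t): print(t,a,np.round(at(c,a[1],a[2],z),4))
go(0.422,0.1775,0.058,-7.4)
E
```

```text
key (0.7, 329.9, 134.1) [0.4994 0.222  0.045 ]
key (0.58, 256.2, 190.7) [0.4228 0.1753 0.045 ]
key (0.44, 174.6, 256.6) [0.3258 0.1128 0.045 ]
stand (0.64, 254.8, 175.0) [0.4224 0.1803 0.    ]
pos [0.422  0.1798 0.1659] yaw -7.39 turn 0.01 shift [0.0003 0.0023 0.1079] rows>=2.6 turnrows 0.0 tilt 0.29
```

View pics/w3.png

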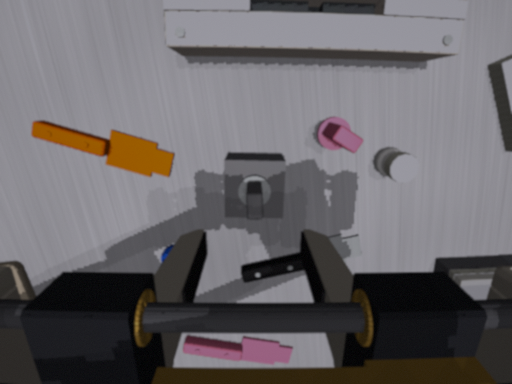

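Request:
jog_arm(commands=[0, 0, 0.001, 0.03, 0, 0, 0, 0.001, 0.03, 0, 0, 0, 0.001, 0.03, 0, 0, 0, 0, 0.017, 0, 0, 0, 0, 0, 0, 0, 0, 0, 0, 0, 0, 0, 0, 0, 0])

```text
t: 6.52
tool_pos: [0.4214, 0.1768, 0.0581]
orientation: [-3.134, 0.202, -0.005]
force: [0.3, 0.0, 1.0]
opening: 0.0463
```

```bash
python3 - <<'E'
from h import *
c=cam('wrist','w4')
print([np.round(at(c,u,v,.045),4) for u,v in []])
go(0.422,0.1765,0.058,-7.4)
E
```

```text
[]
pos [0.4216 0.1768 0.0583] yaw -7.38 turn 0.02 shift [0.0004 0.0003 0.0003] rows>=0.0 turnrows 0.0 tilt 0.24
```

View pics/w4.png

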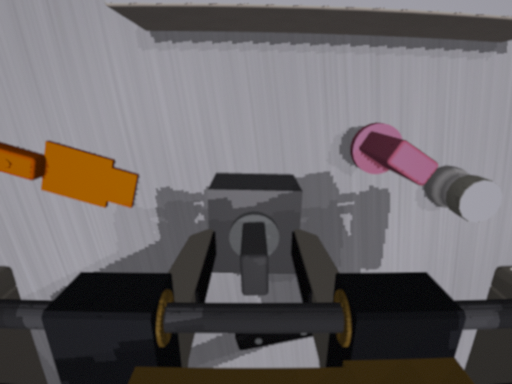

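Request:
jog_arm(commands=[1, 0, 0, 0, 0, 1, 0, 0, 0, 0, 1, 0, 0, 0, 0, 1, 0, 0, 0, 0, 1, 0, 0, 0, 0, 1, 0, 0, 0, 0, 1, 0, 0, 0, 0, 1, 0, 0, 0, 0], grip_force=25)

```text
t: 7.23
tool_pos: [0.4196, 0.1761, 0.0558]
orientation: [-3.135, 0.202, -0.0]
force: [-1.3, -0.2, 2.2]
opening: 0.0138
```

```bash
python3 - <<'E'
from h import *
c=cam('wrist','w5')
for t,z in [('key',.045),('stand',0)]:
  for a in pin(c,t): print(t,a,np.round(at(c,a[1],a[2],z),4))
s,p,Rm=tool(); print(s['force'],s['opening'])
go(0.422,0.1765,0.16,-8.4)
E
```

```text
key (0.7, 254.1, 229.4) [0.4197 0.1799 0.045 ]
key (0.56, 375.8, 145.8) [0.4986 0.2243 0.045 ]
stand (0.6, 255.2, 208.2) [0.4204 0.1775 0.    ]
[-0.76049756  0.09512204  2.90344028] 0.013688136928393248
pos [0.4196 0.1761 0.0558] yaw -7.39 turn 1.01 shift [ 0.0023 -0.0008 -0.1042] rows>=2.5 turnrows 0.1 tilt 0.01
```

View pics/w5.png

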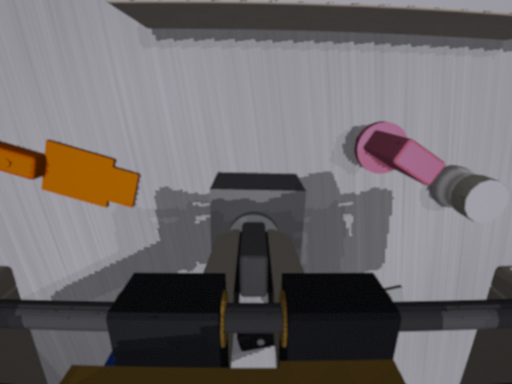

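Request:
jog_arm(commands=[1, 0, 0, -0.02, 0, 1, 0, 0, -0.025, 0, 1, 0, 0, -0.03, 0, 1, 0, 0, -0.03, 0, 1, 0, 0, -0.015, 1, 1, 0, 0, 0, 0, 1, 0, 0, 0, 0, 1, 0, 0, 0, 0])

```text
t: 8.05
tool_pos: [0.4186, 0.1758, 0.174]
orientation: [3.132, -0.229, -0.003]
force: [-0.1, -0.7, -0.9]
opening: 0.0138
```

```bash
python3 - <<'E'
from h import *
c=cam('wrist','w6'); print(pin(c,'key'))
im=c['img']
cv2.imwrite('pics/w6a.png',cv2.resize(im[0:60,150:430],None,fx=2.8,fy=4,interpolation=cv2.INTER_CUBIC))
s,p,Rm=tool(); print(s['force'],s['opening'])
for dz in [-.045+.0108*0]:
  pass
print('collar expected', proj(c,p+[0,0,-.0108]), proj(c,p+[0,0,-.0448]))
go(0.4937,0.330,0.16,-8.4)
E
```

```text
[(0.64, 178.7, 249.5), (0.62, 329.0, 125.7), (0.61, 251.3, 231.3), (0.32, 426.5, 369.2), (0.27, 436.1, 326.2)]
[ 0.61047067  0.39741822 -0.38958896] 0.013407003271833105
collar expected [254.1880576  234.63982353] [254.11796551 215.12298608]
pos [0.4183 0.1757 0.1735] yaw -8.38 turn 0.02 shift [ 0.0521 -0.1636  0.0135] rows>=4.1 turnrows 0.0 tilt 0.19
```

View pics/w6.png

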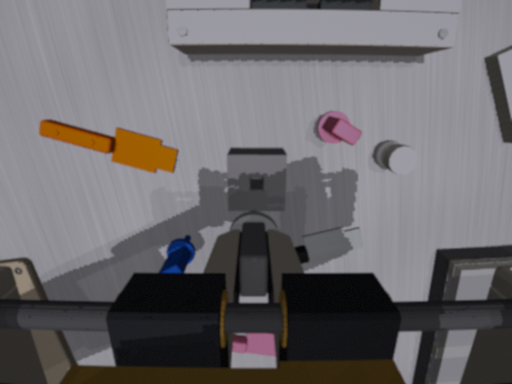

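View pics/w6a.png

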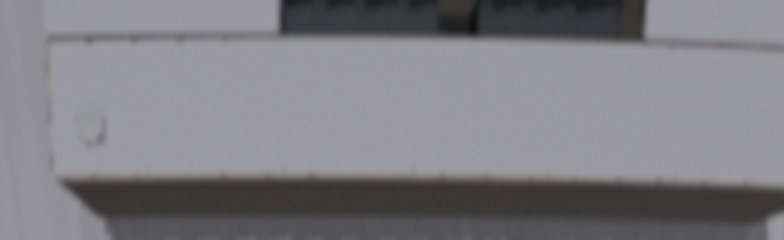

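```bash
python3 - <<'E'
from h import *
c=cam('wrist')
s,p,Rm=tool()
for off in [-.002,0,.002,.004]:
  q=p+Rm@np.array([0,-off,0]); 
  print(off, proj(c,q+Rm@np.array([0,-.016,.0108-.006])), proj(c,q+Rm@np.array([0,-.016,.0108])))
a=np.radians(-8.4); X=np.array([np.cos(a),np.sin(a)])
for u in (307,320.7): 
  P=at(c,u,5,.038); print(P,(P[:2]-[.4937,.33])@X)
for u in (250.7,379.5): 
  P=at(c,u,8,.06); print(P,(P[:2]-[.4937,.33])@X)
print('hole',at(c,257,185,.045))
im=c['img']; cv2.imwrite('pics/w6b.png',cv2.resize(im[130:300,190:320],None,fx=4,fy=3.5,interpolation=cv2.INTER_CUBIC))
E
```

```text
-0.002 [254.92140749 218.39470991] [254.86697546 214.76814571]
0 [254.92662052 215.37558051] [254.87183504 211.8281156 ]
0.002 [254.93185268 212.33582211] [254.87671158 208.86869914]
0.004 [254.93710384 209.27530895] [254.88160499 205.88978357]
[0.48885307 0.33277598 0.038     ] -0.005200458975328939
[0.50106754 0.33110436 0.038     ] 0.00712717151194553
[0.4378977  0.33184662 0.06      ] -0.055473433306853906
[0.54481501 0.31723569 0.06      ] 0.05243131853684217
hole [0.42075056 0.17483117 0.045     ]
```

View pics/w6b.png

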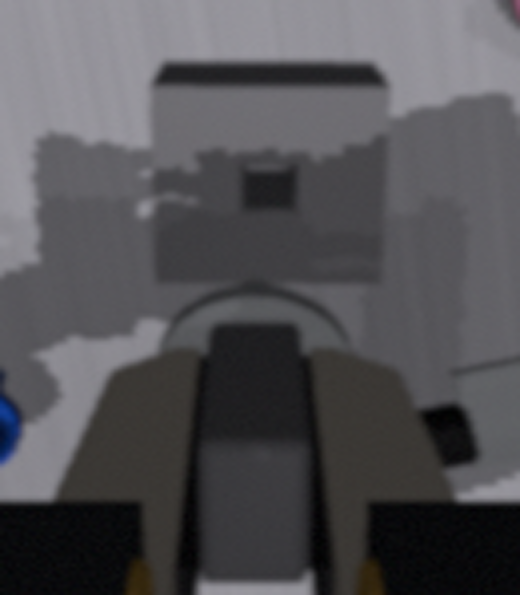

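```bash
python3 - <<'E'
from h import *
go(0.4818,0.3308,0.15,-8.4)
E
```

```text
pos [0.4184 0.1757 0.1737] yaw -8.38 turn 0.02 shift [ 0.0401 -0.1627  0.0237] rows>=4.1 turnrows 0.0 tilt 0.19
```

Request:
jog_arm(commands=[1, 0.008, -0.0325, 0, 0, 1, 0.008, -0.0325, 0, 0, 1, 0.008, -0.0325, 0.004, 0, 1, 0.008, -0.0325, 0.01, 0, 1, 0.008, -0.0325, 0.01, 0, 1, 0, 0, 0, 0, 1, 0, 0, 0, 0, 1, 0, 0, 0, 0])

```text
t: 8.87
tool_pos: [0.482, 0.3304, 0.1504]
orientation: [3.131, -0.229, -0.003]
force: [0.2, -0.5, 0.2]
opening: 0.0138
```

```bash
python3 - <<'E'
from h import *
c=cam('wrist','w7')
go(0.4818,0.3308,0.12,-8.4)
s=robot.read_state(); print(s['force'])
E
```

```text
pos [0.4824 0.3302 0.1514] yaw -8.40 turn 0.00 shift [-0.0007 -0.0005  0.0314] rows>=0.8 turnrows 0.0 tilt 0.05
[-0.66230922 -0.64492674 -0.01512398]
```

View pics/w7.png

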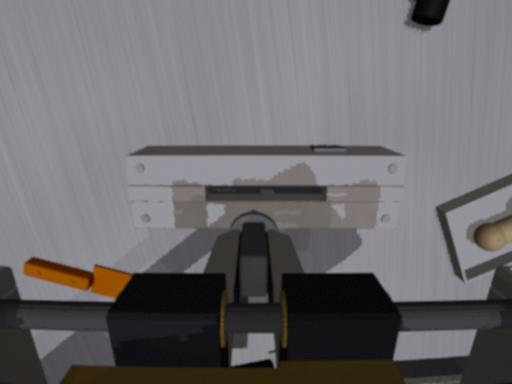

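```bash
python3 - <<'E'
from h import *
c=cam('wrist'); im=c['img']
cv2.imwrite('pics/w7a.png',cv2.resize(im[170:220,190:340],None,fx=5,fy=8,interpolation=cv2.INTER_CUBIC))
a=np.radians(-8.4); X=np.array([np.cos(a),np.sin(a)]); Y=np.array([-X[1],X[0]])
for u,v in [(206,185),(206,198),(326,185),(326,198)]:
  P=at(c,u,v,.06); d=P[:2]-[.4937,.33]; print(P,d@X,d@Y)
s,p,Rm=tool(); d=p[:2]-[.4937,.33]; print('tcp',d@X,d@Y)
E
```

```text
[0.44106716 0.34675782 0.06      ] -0.05451624376771368 0.008889284822290636
[0.43868261 0.33466437 0.06      ] -0.05510856682897714 -0.0034227710360664153
[0.54771817 0.3310009  0.06      ] 0.0532924689510177 0.00888129974595707
[0.54681724 0.31866897 0.06      ] 0.054202688526264906 -0.0034499519030198418
tcp -0.010831957180146744 -0.0014571025072454094
```

View pics/w7a.png

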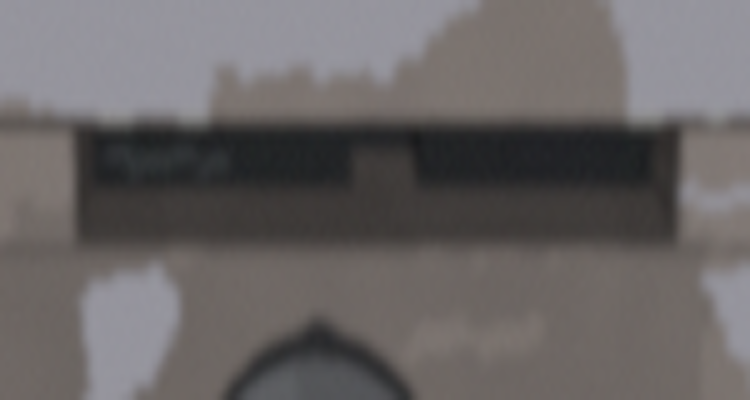

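Request:
jog_arm(commands=[1, 0, -0.0016, 0, 0, 1, 0, 0, 0.02, 0, 1, 0, 0, 0.015, 0, 1, 0, 0, 0.01, 0, 1, 0, 0, 0.01, 0, 1, 0, 0, 0.005, 0, 1, 0, 0, 0, 0, 1, 0, 0, 0, 0])

```text
t: 9.63
tool_pos: [0.4831, 0.3325, 0.092]
orientation: [-3.133, 0.23, -0.0]
force: [1.2, -0.3, 0.6]
opening: 0.0136
```

Request:
jog_arm(commands=[1, 0, 0, 0.002, 0, 1, 0, 0, 0.002, 0, 1, 0, 0, 0.002, 0, 1, 0, 0, 0.002, 0, 1, 0, 0, 0, 0])

```text
t: 10.05
tool_pos: [0.4828, 0.3325, 0.0832]
orientation: [3.133, -0.23, -0.001]
force: [-0.1, 0.3, -1.3]
opening: 0.0138
```

Request:
jog_arm(commands=[1, 0, 0, 0.001, 0, 1, 0, 0, 0.001, 0, 1, 0, 0, 0.001, 0, 1, 0, 0, 0, 0])

```text
t: 10.38
tool_pos: [0.4833, 0.3329, 0.0826]
orientation: [-3.133, 0.23, -0.001]
force: [-5.5, -3.9, 13.2]
opening: 0.014
```

Request:
jog_arm(commands=[1, 0, 0, -0.0006, 0, 1, 0.0015, 0, 0, 0, 1, 0.0015, 0, 0, 0, 1, 0.0015, 0, 0, 0, 1, 0.0015, 0, 0, 0, 1, 0.001, 0, 0, 0, 1, 0, 0, 0, 0])

```text
t: 10.97
tool_pos: [0.4904, 0.3323, 0.0826]
orientation: [-3.132, 0.23, -0.001]
force: [-3.4, 0.2, 5.9]
opening: 0.014
```

Request:
jog_arm(commands=[1, 0.001, 0, 0.0003, 0, 1, 0.001, 0, 0, 0, 1, 0.001, 0, 0.0003, 0, 1, 0.001, 0, 0, 0, 1, 0, 0, 0, 0])

```text
t: 11.38
tool_pos: [0.4941, 0.3309, 0.0806]
orientation: [3.133, -0.23, 0.0]
force: [-0.1, -0.4, -0.6]
opening: 0.0137
```

Request:
jog_arm(commands=[1, 0.001, 0, 0.002, 0, 1, 0, 0, 0.002, 0, 1, 0, 0, 0.002, 0, 1, 0, 0, 0, 0, 1, 0, 0, 0, 0])

```text
t: 11.8
tool_pos: [0.4946, 0.3306, 0.0742]
orientation: [3.133, -0.23, -0.001]
force: [-0.8, 0.2, -1.0]
opening: 0.0141
```

Request:
jog_arm(commands=[1, 0, 0, 0.0015, 0, 1, 0, 0, 0.0015, 0, 1, 0, 0, 0.001, 0, 1, 0, 0, 0, 0, 1, 0, 0, 0, 0])

```text
t: 12.22
tool_pos: [0.495, 0.3309, 0.0708]
orientation: [-3.133, 0.23, -0.0]
force: [-0.2, -0.8, 1.1]
opening: 0.0138
```

Request:
jog_arm(commands=[0, 0, 0, 0, 0, 0, 0, 0, 0, 0, 0, 0, 0, 0, 0, 0, 0, 0, 0, 0, 0, 0, 0, 0, 0, 0, 0, 0, 0, 0])

```text
t: 12.72
tool_pos: [0.4949, 0.3308, 0.0706]
orientation: [3.133, -0.23, -0.0]
force: [-0.2, 1.1, 0.3]
opening: 0.0456
```

```bash
python3 - <<'E'
from h import *
c=cam('wrist','w8')
go(0.4818,0.3308,0.12,-8.4)
s=robot.read_state(); print(s['force'])
E
```

```text
pos [0.4948 0.3308 0.0706] yaw -8.39 turn 0.01 shift [-0.0129  0.0019 -0.0494] rows>=1.2 turnrows 0.0 tilt 0.00
[-0.41834828  0.27208433 -0.06925852]
```

View pics/w8.png

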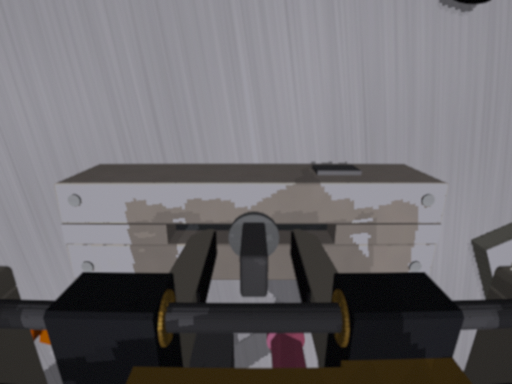

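Request:
jog_arm(commands=[0, 0, 0, -0.02, 0, 0, 0, 0, -0.03, 0, 0, 0, 0, -0.035, 0, -0.2, 0, 0, -0.035, 0, -0.2, 0, 0, -0.01, 7, -0.2, 0, 0, 0, 7, -0.2, 0, 0, 0, 7, -0.2, 0, 0, 0, 7, -0.2, 0, 0, 0, 7, -0.2, 0, 0, 0, 7, -0.2, 0, 0, 0, 7, -0.2, 0, 0, 0, 7, -0.2, 0, 0, 0, 7, -0.2, 0, 0, 0, 7, -0.2, 0, 0, 0, 7, -0.2, 0, 0, 0, 5])

```text
t: 14.1
tool_pos: [0.4949, 0.3308, 0.2006]
orientation: [2.207, -2.236, -0.0]
force: [0.3, 0.3, 0.3]
opening: 0.0555
```

```bash
python3 - <<'E'
from h import *
go(0.44,0.03,0.22,-90)
c=cam('top','t1'); im=c['img']
cv2.imwrite('pics/t1a.png',cv2.resize(im[70:260,180:420],None,fx=3.3,fy=3.1,interpolation=cv2.INTER_CUBIC))
for t,z in [('scraper0',0),('key',.06),('rack_slot0',.03)]:
  for a in pin(c,t): print(t,a,np.round(at(c,a[1],a[2],z),4))
E
```

```text
pos [0.4949 0.3308 0.2006] yaw -90.77 turn -0.77 shift [ 0.3008  0.0549 -0.0194] rows>=7.3 turnrows 0.1 tilt 0.00
scraper0 (0.96, 179.1, 262.0) [0.266  0.2305 0.    ]
scraper0 (0.72, 281.1, 225.8) [ 0.3625 -0.063   0.    ]
scraper0 (0.7, 381.9, 234.6) [ 0.3296 -0.348   0.    ]
scraper0 (0.61, 233.7, 190.8) [0.4656 0.0697 0.    ]
key (0.63, 218.0, 242.4) [0.3241 0.1081 0.06  ]
key (0.54, 136.3, 183.0) [0.49   0.3323 0.06  ]
key (0.43, 174.5, 179.8) [0.4957 0.2249 0.06  ]
key (0.21, 198.2, 210.8) [0.4098 0.1604 0.06  ]
rack_slot0 (0.97, 322.9, 134.5) [ 0.6148 -0.1871  0.03  ]
rack_slot0 (0.8, 254.7, 130.8) [0.6312 0.004  0.03  ]
rack_slot0 (0.67, 275.4, 134.4) [ 0.619  -0.0539  0.03  ]
```

View pics/t1a.png

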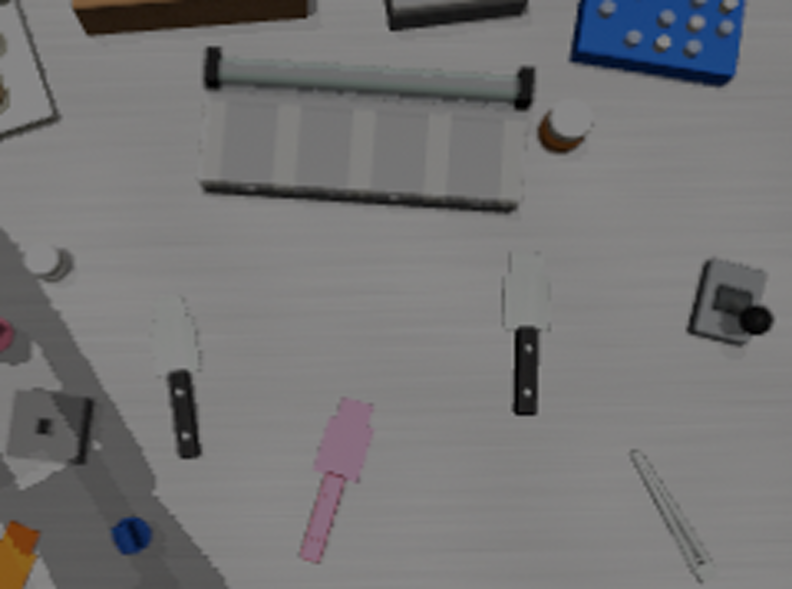

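Request:
jog_arm(commands=[-0.2, 0.033, 0.008, -0.002, 0, -0.2, 0.033, 0.008, -0.002, 0, -0.2, 0.033, 0.008, -0.002, 0, -0.2, 0.033, 0.008, -0.002, 0, -0.2, 0.033, 0.008, -0.002, 0, -0.2, 0.033, 0.008, -0.002, 0, -0.2, 0.033, 0.008, -0.002, 0, -0.2, 0.033, 0.008, -0.002, 0, -0.2, 0, 0, 0, 0, -0.2, 0, 0, 0, 0, -0.2, 0, 0, 0, 0])

```text
t: 15.22
tool_pos: [0.4293, 0.0674, 0.2169]
orientation: [-2.214, 2.228, -0.0]
force: [-0.0, 0.5, 0.0]
opening: 0.0558
```

```bash
python3 - <<'E'
from h import *
go(0.43,0.065,0.22,-90)
c=cam('wrist','w9'); im=c['img']
for t,z in [('scraper0',0)]:
  for a in pin(c,t): print(t,a,np.round(at(c,a[1],a[2],z),4))
E
```

```text
pos [0.4293 0.0674 0.2169] yaw -90.35 turn -0.35 shift [ 0.0024 -0.0007 -0.0031] rows>=0.1 turnrows 0.0 tilt 0.05
scraper0 (0.96, 251.7, 132.1) [0.4726 0.0693 0.    ]
scraper0 (0.83, 142.5, 274.4) [0.2654 0.2335 0.    ]
scraper0 (0.71, 350.6, 206.9) [ 0.3709 -0.0656  0.    ]
scraper0 (0.6, 486.8, 110.0) [ 0.5008 -0.2304  0.    ]
```

View pics/w9.png

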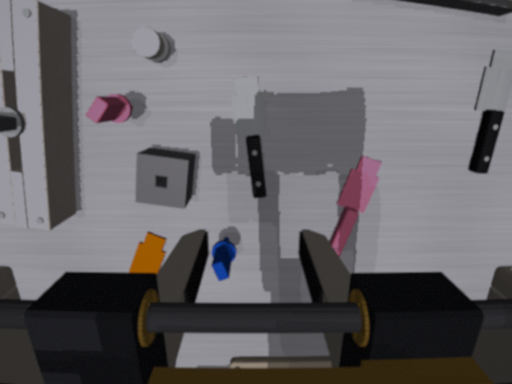

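```bash
python3 - <<'E'
from h import *
c=cam('wrist'); im=c['img']
cv2.imwrite('pics/w9a.png',cv2.resize(im[65:205,205:305],None,fx=4,fy=4,interpolation=cv2.INTER_CUBIC)*2)
cv2.imwrite('pics/w9b.png',cv2.resize(im[0:20,240:512],None,fx=2.9,fy=6,interpolation=cv2.INTER_CUBIC))
E
```

```text
(no output)
```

View pics/w9a.png

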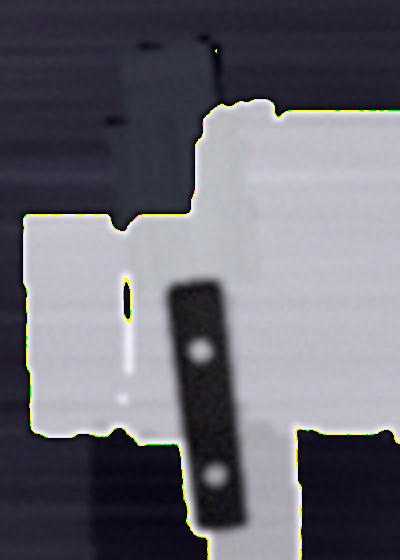

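```bash
python3 - <<'E'
from h import *
c=cam('wrist')
f=lambda u,v,z:at(c,205+u/4,65+v/4,z)
a=f(195,292,.018);b=f(221,525,.018); d=a-b; y=np.degrees(np.arctan2(d[1],d[0])); print(a,b,np.linalg.norm(d),y)
m=b+d/np.linalg.norm(d)*.045; print('grip',m)
go(m[0],m[1],.06,y-90)
go(m[0],m[1],.004,y-90)
E
```

```text
[0.46705817 0.0675399  0.018     ] [0.39268729 0.05949696 0.018     ] 0.07480452576461691 6.172342825668193
grip [0.43742642 0.06433533 0.018     ]
pos [0.4291 0.0683 0.2165] yaw -90.26 turn -6.43 shift [ 0.0048 -0.0078  0.1565] rows>=3.8 turnrows 0.9 tilt 0.03
pos [0.4291 0.0683 0.2165] yaw -90.26 turn -6.43 shift [ 0.0048 -0.0078  0.2125] rows>=5.1 turnrows 0.9 tilt 0.03
```

Request:
jog_arm(commands=[-0.2, 0, 0, 0, -6.4, -0.2, 0.0024, -0.0039, 0.035, 0, -0.2, 0.0024, -0.0039, 0.035, 0, -0.2, 0, 0, 0.035, 0, -0.2, 0, 0, 0.035, 0, -0.2, 0, 0, 0.035, 0, -0.2, 0, 0, 0.02, 0, -0.2, 0, 0, 0.01, 0, -0.2, 0, 0, 0.004, 0, -0.2, 0, 0, 0.001, 0, -0.2, 0, 0, 0, 0])

```text
t: 16.33
tool_pos: [0.4385, 0.0636, 0.0078]
orientation: [-2.335, 2.1, -0.002]
force: [0.0, -0.2, 0.9]
opening: 0.0562
```

```bash
python3 - <<'E'
from h import *
c=cam('wrist','w10')
go(.4374,.0643,.004,-83.8); print(robot.read_state()['force'])
E
```

```text
pos [0.4389 0.0635 0.0083] yaw -83.96 turn -0.16 shift [-0.0009  0.0014  0.0043] rows>=0.1 turnrows 0.0 tilt 0.15
[-0.77088278 -0.13840871 -0.04820056]
```

View pics/w10.png

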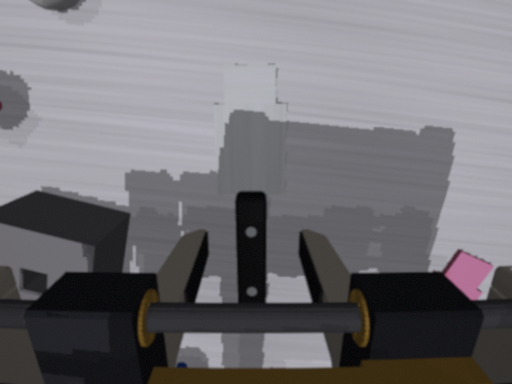

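Request:
jog_arm(commands=[-0.2, 0, 0, 0.002, 0, -0.2, 0, 0, 0.002, 0, 1, 0, 0, 0, 0, 1, 0, 0, 0, 0, 1, 0, 0, 0, 0, 1, 0, 0, 0, 0, 1, 0, 0, 0, 0, 1, 0, 0, 0, 0, 1, 0, 0, 0, 0, 1, 0, 0, 0, 0], grip_force=40)

```text
t: 17.22
tool_pos: [0.4373, 0.0633, 0.0026]
orientation: [2.335, -2.102, -0.0]
force: [0.6, -0.2, 0.7]
opening: 0.0175
```

```bash
python3 - <<'E'
from h import *
c=cam('wrist'); s,p,Rm=tool(); print(s['force'],s['opening'],p)
im=c['img']; cv2.imwrite('pics/w11.png',cv2.resize(im[40:260,170:340],None,fx=3.5,fy=2.7,interpolation=cv2.INTER_CUBIC))
E
```

```text
[-0.91383676  1.26357511 -0.1706998 ] 0.017580442215466934 [0.43734963 0.06331242 0.00265018]
```

View pics/w11.png

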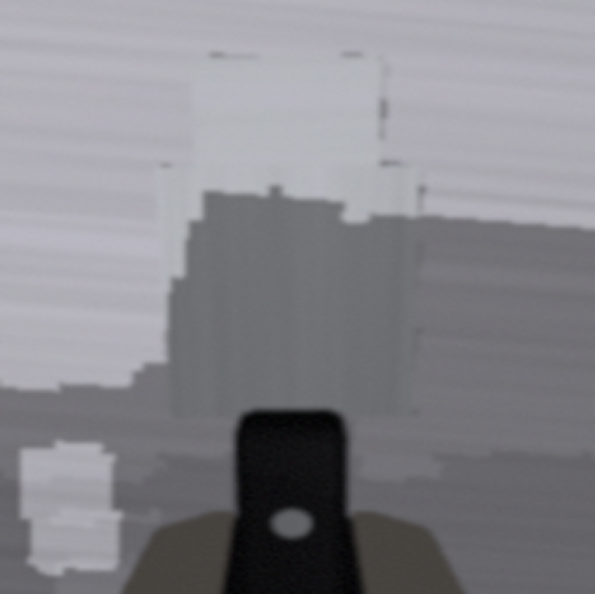

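```bash
python3 - <<'E'
from h import *
c=cam('wrist'); s,p,Rm=tool()
for u,v in [(253.4,193),(252,61.1),(170+288/3.5,40+163/2.7)]:
  P=at(c,u,v,.004); print(P, Rm.T@(P-p))
E
```

```text
[0.46878561 0.06651197 0.004     ] [ 0.00010855 -0.0315882  -0.00134021]
[0.53906659 0.07462617 0.004     ] [-0.00060269 -0.10233246 -0.00134029]
[0.51981249 0.07247316 0.004     ] [-0.00047741 -0.08295876 -0.00134027]
```

Request:
jog_arm(commands=[1, 0, 0, -0.01, 0, 1, 0, 0, -0.02, 0, 1, 0, 0, -0.03, 5.5, 1, 0, 0, -0.02, 5.5, 1, 0, 0, 0, 0])

```text
t: 17.73
tool_pos: [0.4408, 0.0634, 0.0881]
orientation: [-2.112, 2.317, -0.008]
force: [1.0, -0.5, -0.1]
opening: 0.0176
```

```bash
python3 - <<'E'
from h import *
go(.5097,.0144,.08,-94.9)
E
```

```text
pos [0.4408 0.0634 0.0881] yaw -95.30 turn -0.40 shift [ 0.0429 -0.0729  0.0081] rows>=2.0 turnrows 0.1 tilt 0.46
```

Request:
jog_arm(commands=[1, 0.014, -0.02, 0, 0, 1, 0.014, -0.02, 0, 0, 1, 0.014, -0.02, 0, 0, 1, 0, -0.01, 0, 0, 1, 0, 0, 0, 0, 1, 0, 0, 0, 0, 1, 0, 0, 0, 0])

```text
t: 18.32
tool_pos: [0.5023, 0.0158, 0.082]
orientation: [2.123, -2.314, -0.002]
force: [0.1, 0.0, 0.4]
opening: 0.0177
```

```bash
python3 - <<'E'
from h import *
c=cam('wrist','w12'); go(.5097,.0144,.08,-94.9)
for t,z in [('rack_slot0',.03)]:
  for a in pin(c,t): print(t,a,np.round(at(c,a[1],a[2],z),4))
E
```

```text
pos [0.5023 0.0158 0.0821] yaw -94.93 turn -0.03 shift [ 0.0008 -0.0075  0.0021] rows>=0.2 turnrows 0.0 tilt 0.08
rack_slot0 (0.81, 350.6, 27.2) [ 0.6259 -0.0597  0.03  ]
rack_slot0 (0.67, 442.5, 34.9) [ 0.6172 -0.1223  0.03  ]
rack_slot0 (0.61, 249.2, 22.6) [0.6339 0.0069 0.03  ]
```

View pics/w12.png

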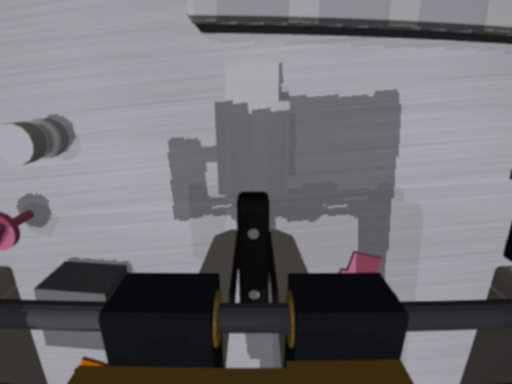

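```bash
python3 - <<'E'
from h import *
c=cam('wrist'); im=c['img']
cv2.imwrite('pics/w12a.png',cv2.resize(im[0:60,180:512],None,fx=2.4,fy=8,interpolation=cv2.INTER_CUBIC))
E
```

```text
(no output)
```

View pics/w12a.png

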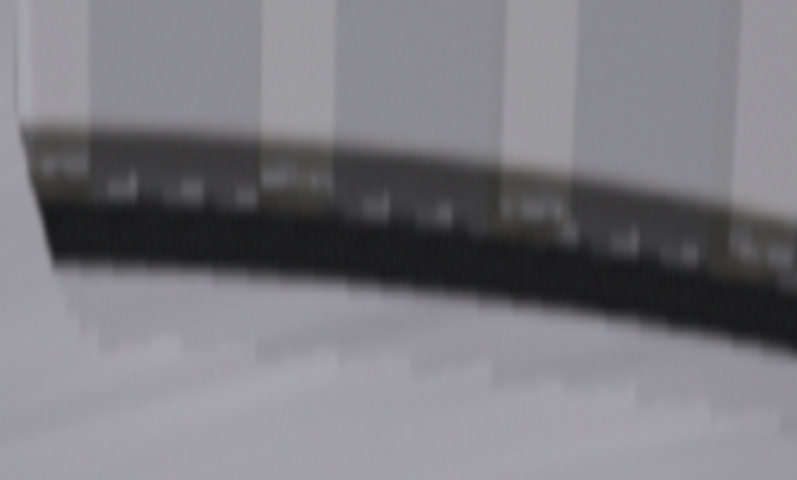

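```bash
python3 - <<'E'
from h import *
c=cam('wrist')
f=lambda u,v,z:at(c,180+u/2.4,v/8,z)
for n,pts,z in [('top',[(22,130),(797,215),(400,145)],.052),('bot',[(55,262),(797,350),(400,285)],0),('base',[(35,202),(797,287),(400,215)],.030)]:
  P=[f(u,v,z) for u,v in pts]; d=P[1]-P[0]; print(n,np.round(P,4),'yaw',np.degrees(np.arctan2(-d[0],d[1]))+ (180 if d[1]<0 else 0))
for u,v in [(88,135),(262,138),(333,143),(502,158),(577,168),(740,200)]: print(np.round(f(u,v,.052),4), np.round(f(u,v,.039),4))
E
```

```text
top [[ 0.6363  0.0421  0.052 ]
 [ 0.6169 -0.1536  0.052 ]
 [ 0.6275 -0.0506  0.052 ]] yaw 354.3545943585383
bot [[ 0.6373  0.0422  0.    ]
 [ 0.6127 -0.1981  0.    ]
 [ 0.6263 -0.0661 -0.    ]] yaw 354.16554407499086
base [[ 0.6362  0.043   0.03  ]
 [ 0.6146 -0.1725  0.03  ]
 [ 0.6268 -0.0572  0.03  ]] yaw 354.2905117848518
[0.6344 0.0259 0.052 ] [0.6376 0.0271 0.039 ]
[ 0.6305 -0.0166  0.052 ] [ 0.6334 -0.0183  0.039 ]
[ 0.6288 -0.0341  0.052 ] [ 0.6316 -0.0369  0.039 ]
[ 0.6249 -0.0761  0.052 ] [ 0.6274 -0.0817  0.039 ]
[ 0.6231 -0.0952  0.052 ] [ 0.6255 -0.102   0.039 ]
[ 0.6187 -0.138   0.052 ] [ 0.6208 -0.1477  0.039 ]
```

```bash
python3 - <<'E'
from h import *
go(.5247,.01505,.0352,-95.75)
E
```

```text
pos [0.5028 0.0158 0.0826] yaw -94.94 turn 0.81 shift [-0.0014 -0.0218  0.0474] rows>=1.3 turnrows 0.1 tilt 0.02
```

Request:
jog_arm(commands=[1, -0.0014, 0, 0.02, 0.8, 1, 0, 0, 0.02, 0, 1, 0, -0.01, 0.0074, 0, 1, 0, -0.0118, 0, 0, 1, 0, 0, 0, 0, 1, 0, 0, 0, 0, 1, 0, 0, 0, 0])

```text
t: 19.1
tool_pos: [0.525, 0.0148, 0.0356]
orientation: [-2.107, 2.33, -0.0]
force: [-0.3, 1.1, -0.3]
opening: 0.0177
```

```bash
python3 - <<'E'
from h import *
c=cam('wrist','w13'); go(.5247,.01505,.0352,-95.75)
im=c['img']; cv2.imwrite('pics/w13a.png',cv2.resize(im[0:220,170:370],None,fx=3.5,fy=2.7,interpolation=cv2.INTER_CUBIC))
E
```

```text
pos [0.5249 0.0147 0.0356] yaw -95.77 turn -0.02 shift [-0.0003  0.0003  0.0004] rows>=0.0 turnrows 0.0 tilt 0.01
```

View pics/w13a.png

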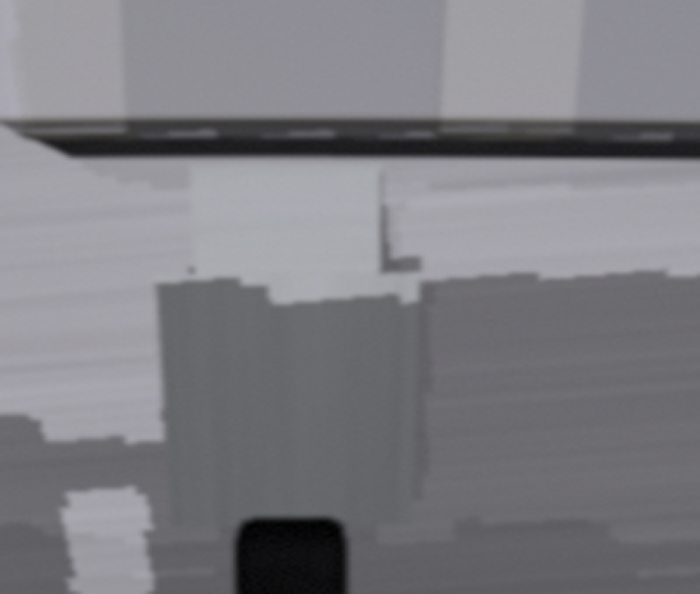

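Request:
jog_arm(commands=[1, -0.0003, -0.005, 0, 0, 1, 0, -0.005, 0, 0, 1, 0, -0.005, 0, 0, 1, 0, -0.005, 0, 0, 1, 0, 0, 0, 0])

```text
t: 19.57
tool_pos: [0.5464, 0.0126, 0.0356]
orientation: [-2.106, 2.33, -0.001]
force: [0.5, -0.6, -1.0]
opening: 0.0177
```

Request:
jog_arm(commands=[1, 0, -0.006, 0, 0, 1, 0, -0.006, 0, 0, 1, 0, -0.006, 0, 0, 1, 0, -0.006, 0, 0, 1, 0, -0.006, 0, 0, 1, 0, 0, 0, 0])

```text
t: 20.07
tool_pos: [0.5764, 0.0096, 0.0355]
orientation: [-2.106, 2.33, -0.001]
force: [-0.1, -0.0, -0.8]
opening: 0.0175
```

```bash
python3 - <<'E'
from h import *
c=cam('wrist','w14'); go(.5247,.01505,.0352,-95.75); print(robot.read_state()['force'])
E
```

```text
pos [0.5757 0.0097 0.0353] yaw -95.79 turn -0.04 shift [-0.0002  0.0513  0.0001] rows>=1.2 turnrows 0.0 tilt 0.02
[ 0.56221685 -0.58915205 -0.98964635]
```

View pics/w14.png

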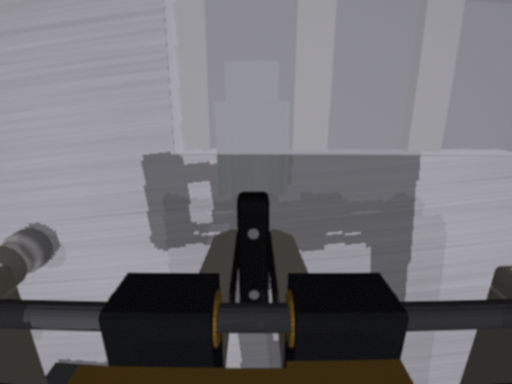

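Request:
jog_arm(commands=[1, 0, -0.006, 0, 0, 1, 0, -0.006, 0, 0, 1, 0, -0.006, 0, 0, 1, 0, -0.004, 0, 0, 1, 0, 0, 0, 0])

```text
t: 20.53
tool_pos: [0.598, 0.0075, 0.0355]
orientation: [-2.106, 2.33, -0.001]
force: [0.4, 0.3, -0.6]
opening: 0.0177
```

Request:
jog_arm(commands=[1, 0, -0.002, 0, 0, 1, 0, -0.001, 0, 0, 1, 0, 0, 0, 0])

```text
t: 20.78
tool_pos: [0.5999, 0.0073, 0.0352]
orientation: [2.106, -2.331, -0.0]
force: [-0.7, -0.5, -0.6]
opening: 0.0176
```

Request:
jog_arm(commands=[1, 0, -0.001, 0, 0, 1, 0, -0.001, 0, 0, 1, 0, 0, 0, 0])

```text
t: 21.03
tool_pos: [0.6002, 0.0073, 0.0346]
orientation: [2.105, -2.329, -0.004]
force: [-6.1, 0.7, 2.4]
opening: 0.0177
```

```bash
python3 - <<'E'
from h import *
c=cam('wrist','w15'); go(.5247,.01505,.0352,-95.75); print(robot.read_state()['force'])
E
```

```text
pos [0.6001 0.0073 0.0346] yaw -95.78 turn -0.03 shift [-0.0002  0.0758 -0.0006] rows>=1.8 turnrows 0.0 tilt 0.21
[-6.89672566  1.06181163  1.50977405]
```

View pics/w15.png

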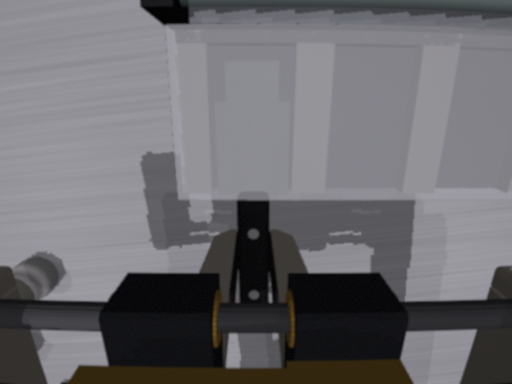

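Request:
jog_arm(commands=[1, 0, 0.0008, 0.001, 0, 1, 0, 0, 0.001, 0, 0.25, 0, 0, 0, 0, 0.25, 0, 0, 0, 0, 0.25, 0, 0, 0, 0, 0.25, 0, 0, 0, 0, 0.25, 0, 0, 0, 0])

```text
t: 21.67
tool_pos: [0.6015, 0.0071, 0.0335]
orientation: [-2.106, 2.33, -0.001]
force: [-0.2, -0.1, -0.7]
opening: 0.0346
```

Request:
jog_arm(commands=[0.25, 0, 0, -0.015, 0, 0.25, 0, 0, -0.03, 0, 0.25, 0, 0, -0.035, 0, 0.25, 0, 0.01, -0.035, 0, 0.25, 0, 0.02, -0.02, 0, 0.25, 0, 0, 0, 0, 0.25, 0, 0, 0, 0])

```text
t: 22.25
tool_pos: [0.5723, 0.0102, 0.1705]
orientation: [-2.104, 2.328, -0.005]
force: [-0.8, 0.1, -0.5]
opening: 0.0348
```

```bash
python3 - <<'E'
from h import *
c=cam('wrist','w16'); go(.47,-.235,.2,-95)
E
```

```text
pos [0.5715 0.0102 0.1685] yaw -95.79 turn -0.79 shift [ 0.2531  0.0797 -0.0315] rows>=6.4 turnrows 0.1 tilt 0.07
```

View pics/w16.png

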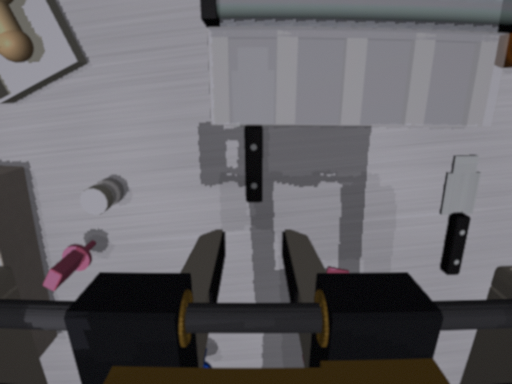

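Scraper A is home: its handle at (254,160) is straight against the rack front. On to scraper B, visible at (457,215).

Request:
jog_arm(commands=[-0.2, 0.032, 0.008, -0.004, 0, -0.2, 0.032, 0.01, -0.004, 0, -0.2, 0.032, 0.01, -0.004, 0, -0.2, 0.032, 0.01, -0.004, 0, -0.2, 0.032, 0.01, -0.004, 0, -0.2, 0.032, 0.01, -0.004, 0, -0.2, 0.032, 0.01, -0.004, 0, -0.2, 0.029, 0.01, -0.004, 0, -0.2, 0, 0, 0, 0, -0.2, 0, 0, 0, 0, -0.2, 0, 0, 0, 0])

```text
t: 23.22
tool_pos: [0.4678, -0.2331, 0.1986]
orientation: [2.105, -2.331, -0.004]
force: [0.0, 0.8, -0.3]
opening: 0.0555
```

```bash
python3 - <<'E'
from h import *
c=cam('wrist','w17'); go(.47,-.235,.2,-95)
for a in pin(c,'scraper0'): print(a,np.round(at(c,a[1],a[2],0),4))
print(rec(c,'scraper0'))
E
```

```text
pos [ 0.4681 -0.2327  0.1988] yaw -95.77 turn -0.77 shift [ 0.0022 -0.0021 -0.0012] rows>=0.1 turnrows 0.1 tilt 0.14
(0.9, 248.9, 141.1) [ 0.502  -0.2311  0.    ]
(0.8, 11.6, 45.9) [0.6409 0.0295 0.    ]
(0.66, 138.7, 249.6) [ 0.37   -0.0642  0.    ]
(0.53, 432.2, 145.9) [ 0.4741 -0.4565  0.    ]
[(0.78, [140.0, 235.9, 30.0, 70.7]), (0.6, [19.1, 84.9, 37.7, 80.7]), (0.58, [248.7, 145.0, 40.7, 125.6])]
```

View pics/w17.png

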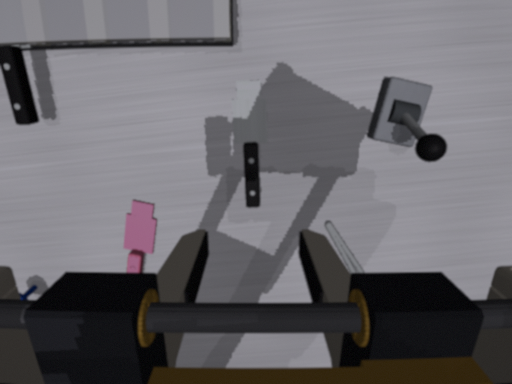

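```bash
python3 - <<'E'
from h import *
c=cam('wrist')
a=at(c,251,144,.018);b=at(c,253,206,.018); d=a-b; y=np.degrees(np.arctan2(d[1],d[0])); print(a,b,np.linalg.norm(d),y)
m=b+d/np.linalg.norm(d)*.045; print('grip',m, 'forceps tip',at(c,328,222,0))
go(m[0],m[1],.01,y-90)
im=c['img'];cv2.imwrite('pics/w17a.png',cv2.resize(im[70:215,205:305],None,fx=4,fy=4,interpolation=cv2.INTER_CUBIC))
E
```

```text
[ 0.50145706 -0.23299677  0.018     ] [ 0.42497451 -0.22766421  0.018     ] 0.07666822591289188 -3.9883487923565637
grip [ 0.46986553 -0.23079413  0.018     ] forceps tip [ 0.38594166 -0.323878    0.        ]
pos [ 0.4684 -0.2325  0.1996] yaw -95.69 turn -1.70 shift [-0.0018 -0.0013  0.1896] rows>=4.5 turnrows 0.2 tilt 0.06
```

View pics/w17a.png

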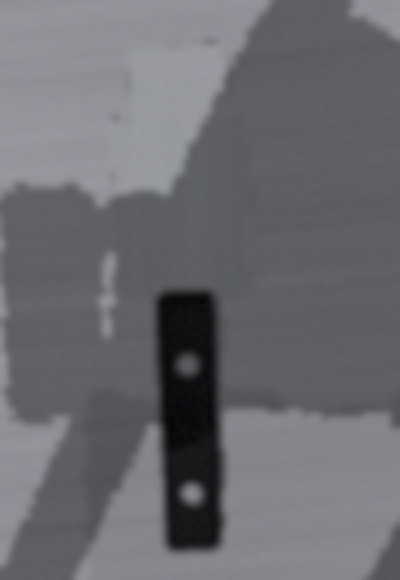

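Request:
jog_arm(commands=[-0.2, -0.0018, -0.0013, 0.03, -1.8, -0.2, 0, 0, 0.035, 0, -0.2, 0, 0, 0.035, 0, -0.2, 0, 0, 0.035, 0, -0.2, 0, 0, 0.035, 0, -0.2, 0, 0, 0.014, 0, -0.2, 0, 0, 0.006, 0, -0.2, 0, 0, 0, 0, -0.2, 0, 0, 0, 0])

```text
t: 24.17
tool_pos: [0.4705, -0.2319, 0.0111]
orientation: [-2.144, 2.296, -0.002]
force: [0.3, -0.8, 0.6]
opening: 0.056
```

```bash
python3 - <<'E'
from h import *
c=cam('wrist','w18')
go(.4699,-.2308,.003,-94)
E
```

```text
pos [ 0.471  -0.2324  0.012 ] yaw -93.96 turn 0.04 shift [-0.0015  0.0012  0.009 ] rows>=0.2 turnrows 0.0 tilt 0.15
```

View pics/w18.png

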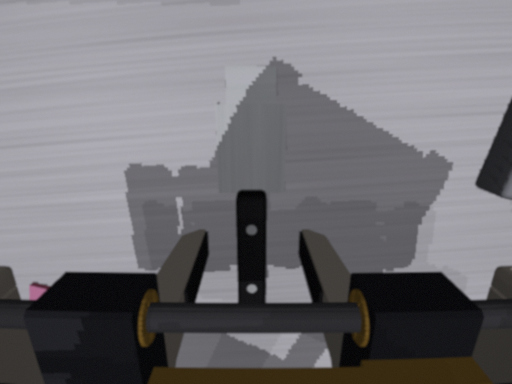

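Well aligned. Lower and grip.

Request:
jog_arm(commands=[-0.2, 0, 0, 0.004, 0, -0.2, 0, 0, 0.004, 0, 1, 0, 0, 0, 0, 1, 0, 0, 0, 0, 1, 0, 0, 0, 0, 1, 0, 0, 0, 0, 1, 0, 0, 0, 0, 1, 0, 0, 0, 0, 1, 0, 0, 0, 0, 1, 0, 0, 0, 0])

```text
t: 25.05
tool_pos: [0.4697, -0.232, 0.0024]
orientation: [-2.143, 2.297, -0.0]
force: [0.0, -0.4, 0.7]
opening: 0.0177
```

```bash
python3 - <<'E'
from h import *
c=cam('wrist'); s,p,Rm=tool(); print(s['force'],s['opening'],p)
im=c['img']; cv2.imwrite('pics/w19.png',cv2.resize(im[40:260,170:340],None,fx=3.5,fy=2.7,interpolation=cv2.INTER_CUBIC))
E
```

```text
[0.43836335 1.23748464 0.30789235] 0.017523392774852355 [ 0.46964889 -0.23198744  0.00233774]
```

View pics/w19.png

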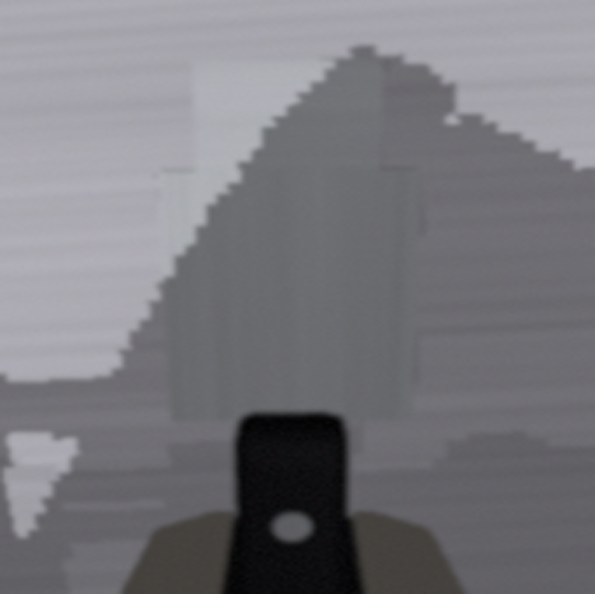

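Request:
jog_arm(commands=[1, 0, 0, -0.01, 0, 1, 0, 0, -0.02, 1.7, 1, 0, 0, -0.03, 0, 1, 0, 0, -0.01, 0, 1, 0, 0, 0, 0, 1, 0, 0, 0, 0])

```text
t: 25.6
tool_pos: [0.4701, -0.2323, 0.0727]
orientation: [-2.108, 2.328, -0.003]
force: [-0.3, -1.2, -1.5]
opening: 0.0178
```

```bash
python3 - <<'E'
from h import *
go(.5010,-.1755,.07,-95.75)
E
```

```text
pos [ 0.4701 -0.2323  0.0727] yaw -95.68 turn 0.07 shift [-0.0596 -0.025   0.0027] rows>=1.6 turnrows 0.0 tilt 0.11
```

Request:
jog_arm(commands=[1, -0.02, -0.008, 0, 0, 1, -0.02, -0.008, 0, 0, 1, -0.0196, -0.009, 0.01, 0.1, 1, 0, 0, 0.015, 0, 1, 0, 0, 0.012, 0, 1, 0, 0, 0, 0, 1, 0, 0, 0, 0, 1, 0, 0, 0, 0])

```text
t: 26.27
tool_pos: [0.4999, -0.1755, 0.0349]
orientation: [2.105, -2.331, -0.001]
force: [0.5, -0.3, 0.2]
opening: 0.0181
```

```bash
python3 - <<'E'
from h import *
go(.5058,-.1760,.0352,-95.75)
c=cam('wrist','w20'); im=c['img']; cv2.imwrite('pics/w20a.png',cv2.resize(im[0:220,150:370],None,fx=3.5,fy=2.7,interpolation=cv2.INTER_CUBIC))
E
```

```text
pos [ 0.4999 -0.1755  0.0349] yaw -95.83 turn -0.08 shift [-0.0001 -0.006  -0.0003] rows>=0.1 turnrows 0.0 tilt 0.05
```

View pics/w20a.png

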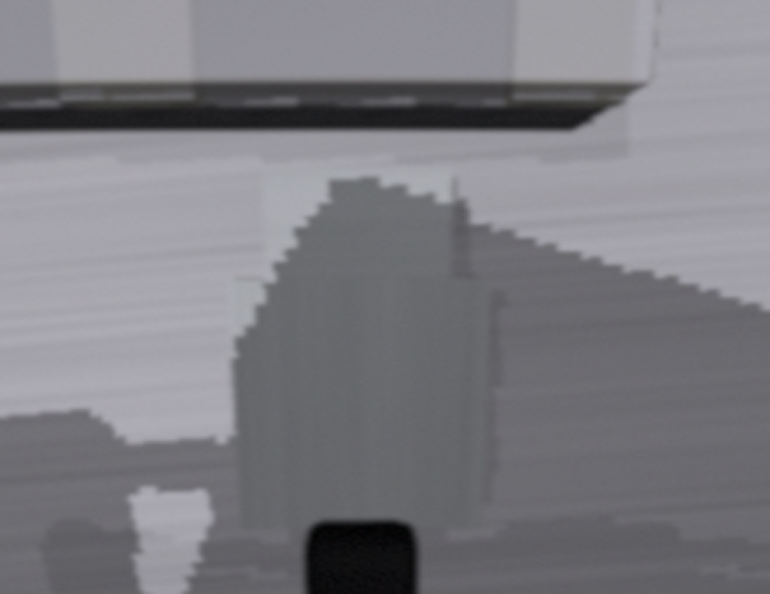

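Request:
jog_arm(commands=[1, -0.0006, -0.006, 0, 0, 1, 0, -0.006, 0, 0, 1, 0, -0.006, 0, 0, 1, 0, -0.006, 0, 0, 1, 0, 0, 0, 0])

```text
t: 26.73
tool_pos: [0.5259, -0.1773, 0.0358]
orientation: [-2.106, 2.33, -0.002]
force: [0.2, -0.2, -0.5]
opening: 0.0174
```

Request:
jog_arm(commands=[1, 0, -0.006, 0, 0, 1, 0, -0.006, 0, 0, 1, 0, -0.006, 0, 0, 1, 0, -0.006, 0, 0, 1, 0, 0, 0, 0])

```text
t: 27.15
tool_pos: [0.5494, -0.1796, 0.0354]
orientation: [-2.106, 2.33, -0.001]
force: [-0.1, 0.1, -0.6]
opening: 0.0179
```

Request:
jog_arm(commands=[1, 0, -0.006, 0, 0, 1, 0, -0.006, 0, 0, 1, 0, -0.006, 0, 0, 1, 0, -0.006, 0, 0, 1, 0, -0.006, 0, 0, 1, 0, 0, 0, 0])

```text
t: 27.65
tool_pos: [0.5793, -0.1826, 0.0355]
orientation: [-2.106, 2.33, -0.001]
force: [0.0, 0.1, 0.2]
opening: 0.0176
```

Request:
jog_arm(commands=[1, 0, -0.002, 0, 0, 1, 0, -0.0015, 0, 0, 1, 0, -0.001, 0, 0, 1, 0, 0, 0, 0])

```text
t: 27.98
tool_pos: [0.5813, -0.1827, 0.0347]
orientation: [2.105, -2.33, -0.003]
force: [-5.1, 1.2, 0.8]
opening: 0.0176
```

```bash
python3 - <<'E'
from h import *
c=cam('wrist','w21'); go(.5247,.01505,.0352,-95.75); print(robot.read_state()['force'])
E
```

```text
pos [ 0.5813 -0.1827  0.0347] yaw -95.79 turn -0.04 shift [-0.1911  0.0761 -0.0005] rows>=4.9 turnrows 0.0 tilt 0.14
[-4.76671812  0.79754947  1.73225039]
```

View pics/w21.png

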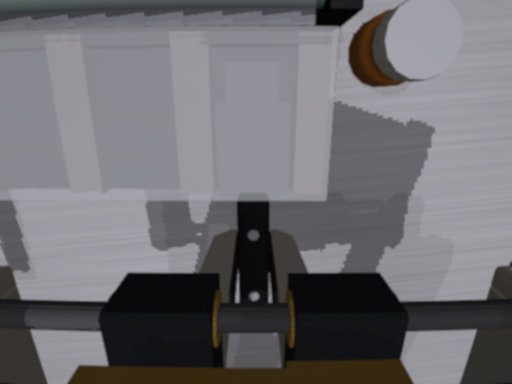

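Home (contact −5 N, shoulder at the front face). Lower slightly, release, lift.

Request:
jog_arm(commands=[1, 0, 0.0008, 0.001, 0, 1, 0, 0, 0.001, 0, 0.25, 0, 0, 0, 0, 0.25, 0, 0, 0, 0, 0.25, 0, 0, 0, 0, 0.25, 0, 0, 0, 0, 0.25, 0, 0, 0, 0])

```text
t: 28.62
tool_pos: [0.5821, -0.1829, 0.0335]
orientation: [-2.106, 2.33, -0.001]
force: [0.2, 1.2, 0.7]
opening: 0.0346
```

Request:
jog_arm(commands=[0.25, 0, 0, -0.015, 0, 0.25, 0, 0, -0.03, 0, 0.25, 0, 0, -0.035, 0, 0.25, 0, 0.01, -0.035, 0, 0.25, 0, 0.02, -0.02, 0, 0.25, 0, 0.03, -0.03, 0, 0.25, 0, 0, 0, 0, 0.25, 0, 0, 0, 0])

```text
t: 29.28
tool_pos: [0.5234, -0.1775, 0.201]
orientation: [-2.104, 2.329, -0.009]
force: [-0.4, 0.2, -1.0]
opening: 0.0349
```

```bash
python3 - <<'E'
from h import *
c=cam('wrist','w22'); t=cam('top','t2'); s=cam('scene','s2')
im=t['img']; cv2.imwrite('pics/t2a.png',cv2.resize(im[70:260,100:440],None,fx=2.35,fy=3,interpolation=cv2.INTER_CUBIC))
for t_,z in [('switch_base',0),('switch_tip',.09)]:
  for p in (t,s,c):
    for a in pin(p,t_): print(t_,a,np.round(at(p,a[1],a[2],z),4))
go(.5,-.3,.2,-90)
E
```

```text
switch_base (0.66, 106.8, 277.1) [ 0.5252 -0.4035  0.    ]
switch_base (0.77, 433.3, 151.7) [ 0.5231 -0.4056  0.    ]
switch_tip (0.18, 295.9, 133.5) [ 0.606  -0.1071  0.09  ]
switch_tip (0.59, 92.9, 233.3) [ 0.4894 -0.4039  0.09  ]
switch_tip (0.96, 475.3, 198.4) [ 0.4915 -0.3991  0.09  ]
pos [ 0.5224 -0.1766  0.1966] yaw -95.78 turn -5.78 shift [ 0.1234  0.0224 -0.0034] rows>=3.0 turnrows 0.8 tilt 0.10
```

View pics/w22.png

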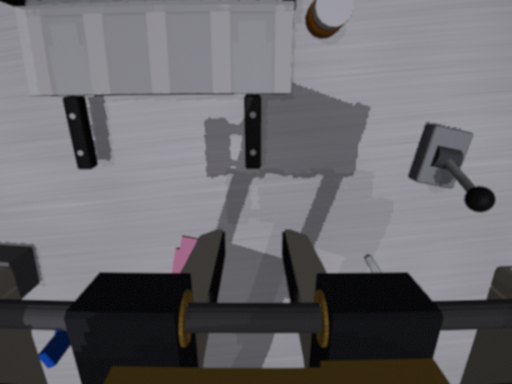

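View pics/s2.png

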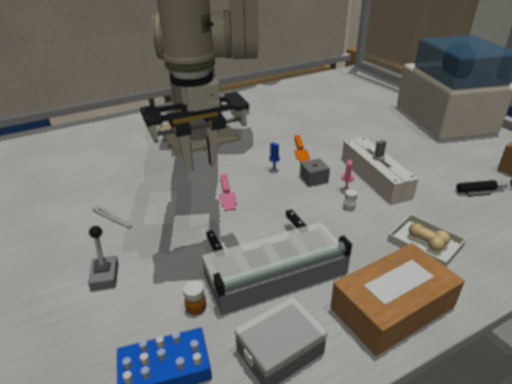

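View pics/t2a.png

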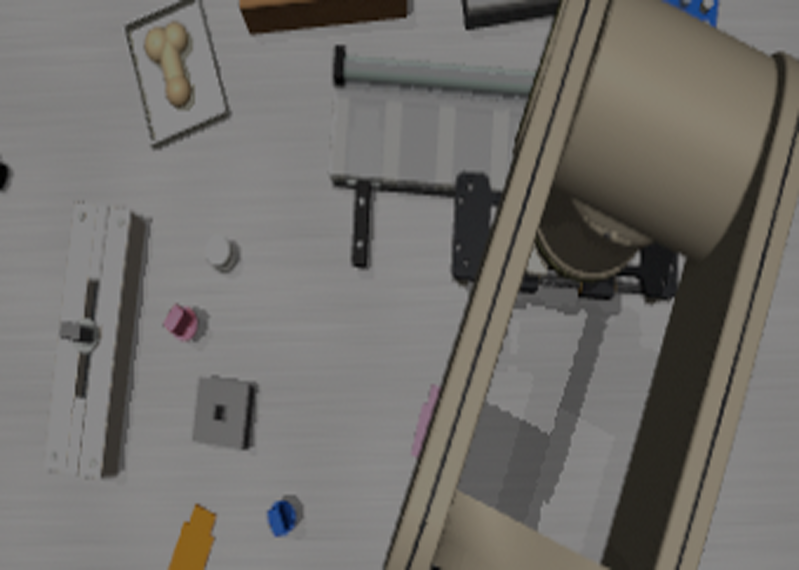

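```bash
python3 - <<'E'
from h import *
go(.452,-.385,.2,-105)
E
```

```text
pos [ 0.5224 -0.1766  0.1966] yaw -95.78 turn 9.22 shift [ 0.2195  0.0141 -0.0034] rows>=5.3 turnrows 1.3 tilt 0.10
```

Request:
jog_arm(commands=[0.25, 0, 0, 0, 4.6, 0.25, 0, 0, 0, 4.6, 1, 0.036, 0.002, -0.001, 0, 1, 0.036, 0.002, -0.001, 0, 1, 0.036, 0.002, -0.001, 0, 1, 0.036, 0.003, 0, 0, 1, 0.036, 0.003, 0, 0, 1, 0.038, 0.003, 0, 0, 1, 0, 0, 0, 0, 1, 0, 0, 0, 0, 1, 0, 0, 0, 0])

```text
t: 30.65
tool_pos: [0.4517, -0.3831, 0.2002]
orientation: [-1.912, 2.493, 0.002]
force: [-0.4, 1.0, 0.0]
opening: -0.0
```

```bash
python3 - <<'E'
from h import *
c=cam('wrist','w23')
for t,z in [('switch_base',0),('switch_tip',.094)]:
    for a in pin(c,t): print(t,a,np.round(at(c,a[1],a[2],z),4))
go(.452,-.385,.2,-105)
E
```

```text
switch_base (0.69, 256.1, 107.7) [ 0.5216 -0.4054  0.    ]
switch_tip (0.8, 254.3, 143.8) [ 0.4942 -0.3957  0.094 ]
pos [ 0.4524 -0.3822  0.2006] yaw -104.89 turn 0.11 shift [ 0.0028 -0.0004  0.0006] rows>=0.1 turnrows 0.0 tilt 0.03
```

View pics/w23.png

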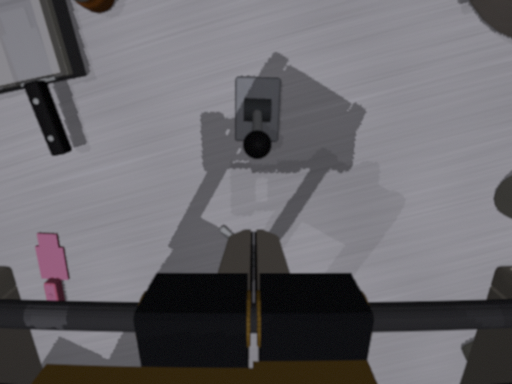

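Request:
jog_arm(commands=[1, 0.003, 0, 0.03, 0, 1, 0, 0, 0.035, 0, 1, 0, 0, 0.035, 0, 1, 0, 0, 0.018, 0, 1, 0, 0, 0, 0, 1, 0, -0.006, 0, 0, 1, 0, -0.006, 0, 0, 1, 0, -0.006, 0, 0, 1, 0, -0.006, 0, 0, 1, 0, -0.006, 0, 0, 1, 0, 0, 0, 0])

```text
t: 31.72
tool_pos: [0.4816, -0.3949, 0.0839]
orientation: [-1.913, 2.491, -0.004]
force: [1.1, -0.1, 0.2]
opening: 0.0004
```

Request:
jog_arm(commands=[1, 0, -0.006, 0, 0, 1, 0, -0.006, 0, 0, 1, 0, -0.006, 0, 0, 1, 0, -0.006, 0, 0, 1, 0, -0.006, 0, 0, 1, 0, 0, 0, 0])

```text
t: 32.22
tool_pos: [0.51, -0.4022, 0.0827]
orientation: [-1.913, 2.492, -0.001]
force: [-0.8, -0.4, 0.3]
opening: 0.0008
```

```bash
python3 - <<'E'
from h import *
c=cam('wrist','w24'); print(robot.read_state()['force'])
s,p,Rm=tool(); print(Rm.T@(np.array([.5216,-.4054,.022])-p))
E
```

```text
[ 0.03454396 -0.25336879 -0.36218266]
[ 0.00017641 -0.01255722  0.06054562]
```

View pics/w24.png

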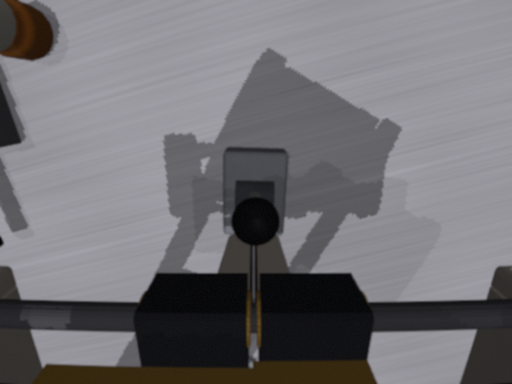

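Request:
jog_arm(commands=[1, 0, -0.006, 0, 0, 1, 0, -0.006, 0, 0, 1, 0, -0.006, 0, 0, 1, 0, -0.006, 0, 0, 1, 0, -0.002, 0, 0, 1, 0, 0, 0, 0])

```text
t: 32.77
tool_pos: [0.5347, -0.4087, 0.0827]
orientation: [-1.913, 2.492, -0.0]
force: [-0.3, 0.3, -0.2]
opening: 0.0006
```

Request:
jog_arm(commands=[1, 0, -0.002, 0, 0, 1, 0, -0.0015, 0, 0, 1, 0, -0.001, 0, 0, 1, 0, 0, 0, 0])

```text
t: 33.1
tool_pos: [0.5373, -0.4095, 0.0825]
orientation: [1.912, -2.491, -0.004]
force: [-4.7, 2.6, 2.1]
opening: 0.0006
```

```bash
python3 - <<'E'
from h import *
c=cam('wrist','w25'); print(robot.read_state()['force'])
s,p,Rm=tool(); print(Rm.T@(np.array([.5216,-.4054,.022])-p))
c=cam('scene','s25'); cv2.imwrite('pics/s25a.png',cv2.resize(c['img'][180:320,40:340],None,fx=2.6,fy=2.6,interpolation=cv2.INTER_CUBIC))
E
```

```text
[-5.12223615  2.08938058  1.41583851]
[5.71505089e-05 1.60608457e-02 6.05283116e-02]
```

View pics/w25.png

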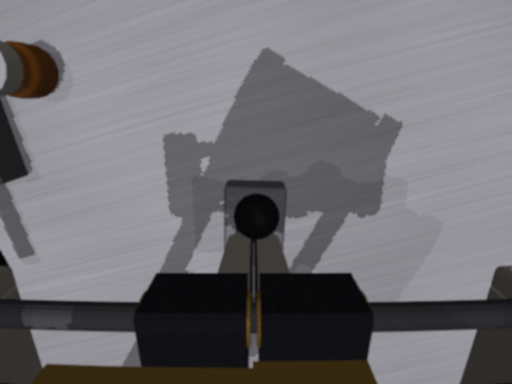

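View pics/s25a.png

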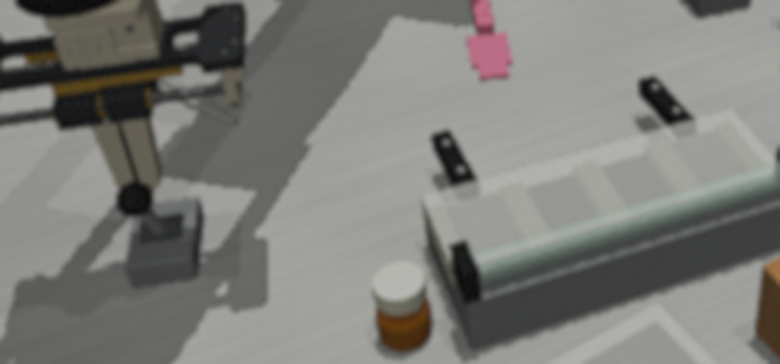

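Request:
jog_arm(commands=[1, 0, 0.005, 0, 0, 1, 0, 0.01, 0, 0, 1, 0, 0.01, 0, 0, 1, 0, 0.015, -0.02, 0, 1, 0, 0.02, -0.035, 0, 1, 0, 0.02, -0.035, 0, 1, 0, 0, -0.03, 0, 1, 0, 0, 0, 0, 1, 0, 0, 0, 0, 1, 0, 0, 0, 0])

```text
t: 34.03
tool_pos: [0.4611, -0.3891, 0.2026]
orientation: [-1.913, 2.492, -0.001]
force: [-0.1, 0.8, -0.4]
opening: 0.0004
```

```bash
python3 - <<'E'
from h import *
c=cam('wrist','w26')
for t,z in [('switch_base',0),('switch_tip',.092)]:
    for a in pin(c,t): print(t,a,np.round(at(c,a[1],a[2],z),4))
go(.452,-.385,.2,-105)
s=cam('scene','s26'); a=cv2.imread('pics/s2.png')
print('tube before',a[255:270,250:330].mean((0,1)),'now',s['img'][255:270,250:330].mean((0,1)))
E
```

```text
switch_tip (0.62, 253.3, 118.0) [ 0.5258 -0.4068  0.092 ]
pos [ 0.4605 -0.3884  0.2007] yaw -104.98 turn 0.02 shift [-0.0011  0.0091  0.0007] rows>=0.2 turnrows 0.0 tilt 0.17
tube before [121.15666667 125.85       120.5025    ] now [119.44       124.08583333 118.7925    ]
```

View pics/w26.png

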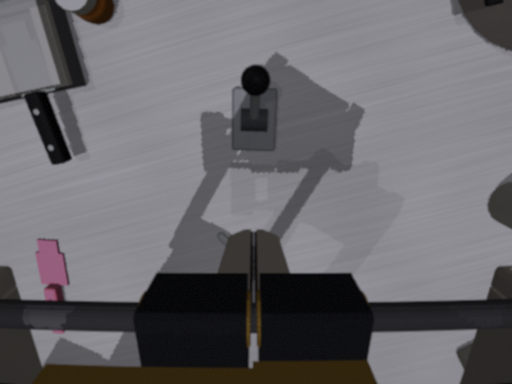

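View pics/s26.png

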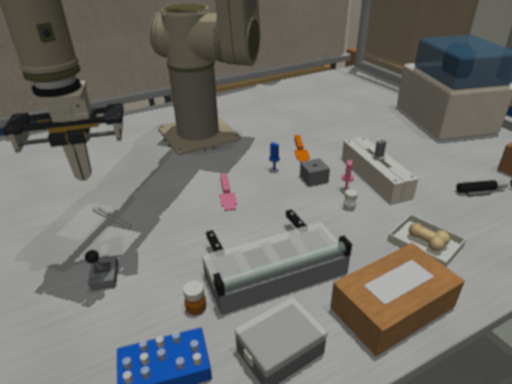

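```bash
python3 - <<'E'
from h import *
c=cam('wrist'); s,p,Rm=tool()
E_=np.array([.966,-.259,0])
for q in (.8,.85,.9,.95,1.0):
  P=np.array([.5216,-.4054,.022])+E_*.08*np.sin(q-.5)+[0,0,.08*np.cos(q-.5)]; print(q,proj(c,P))
print('pivot base px',proj(c,[.5216,-.4054,.025]))
b=[at(c,u,v,.025) for u,v in [(233,88),(277,88),(232,150),(275,150)]]; print(np.round(b,4),np.mean(b,0))
print('ball',at(c,256,80,.092), (at(c,256,80,.092)-np.mean(b,0))@E_)
E
```

```text
0.8 [253.82272131  94.46892684]
0.85 [253.82726038  89.87178265]
0.9 [253.83180174  85.37616911]
0.95 [253.83632417  81.00337299]
1.0 [253.84080692  76.77354248]
pivot base px [253.83393929 117.29593239]
[[ 0.5575 -0.3916  0.025 ]
 [ 0.5452 -0.4377  0.025 ]
 [ 0.4927 -0.3717  0.025 ]
 [ 0.4799 -0.4194  0.025 ]] [ 0.51880932 -0.40510736  0.025     ]
ball [ 0.55562575 -0.4164608   0.092     ] 0.03850521255692763
```

Request:
jog_arm(commands=[1, 0, -0.027, 0, 0, 1, 0, -0.027, 0, 0, 1, 0, -0.027, 0, 0, 1, 0, -0.027, 0, 0, 1, 0, -0.028, 0, 0, 1, 0, 0, 0, 0, 1, 0, 0, 0, 0, 1, 0, 0, 0, 0, 1, 0, 0, 0, 0, 1, 0, 0, 0, 0, 1, 0, 0, 0, 0, 1, 0, 0, 0, 0])

```text
t: 35.28
tool_pos: [0.592, -0.4245, 0.2036]
orientation: [-1.912, 2.492, -0.002]
force: [0.7, -0.0, -0.1]
opening: 0.0007
```

```bash
python3 - <<'E'
from h import *
c=cam('wrist','w27'); go(.592,-.4245,.083,-105)
E
```

```text
pos [ 0.5921 -0.4244  0.2035] yaw -105.01 turn -0.01 shift [1.000e-04 1.000e-04 1.205e-01] rows>=2.9 turnrows 0.0 tilt 0.05
```

View pics/w27.png

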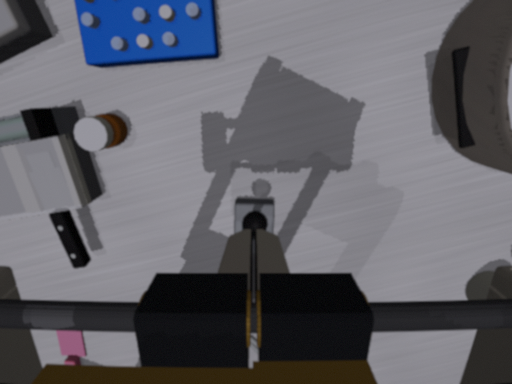

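Request:
jog_arm(commands=[1, 0, 0, 0.03, 0, 1, 0, 0, 0.035, 0, 1, 0, 0, 0.03, 0, 1, 0, 0, 0.015, 0, 1, 0, 0, 0.01, 0, 1, 0, 0, 0, 0, 1, 0, 0, 0, 0, 1, 0, 0, 0, 0, 1, 0, 0, 0, 0, 1, 0, 0, 0, 0, 1, 0, 0, 0, 0, 1, 0, 0, 0, 0, 1, 0, 0, 0, 0, 1, 0, 0, 0, 0, 1, 0, 0, 0, 0, 1, 0, 0, 0, 0, 1, 0, 0, 0, 0, 1, 0, 0, 0, 0, 1, 0, 0, 0, 0, 1, 0, 0, 0, 0])

```text
t: 37.0
tool_pos: [0.5924, -0.4243, 0.0827]
orientation: [1.913, -2.492, -0.0]
force: [-0.4, 0.1, -0.1]
opening: 0.0006
```

```bash
python3 - <<'E'
from h import *
for i in range(180): robot.read_camera('top')
c=cam('scene','s28'); c2=cam('wrist','w28'); s=robot.read_state(); print(s['t'],s['force'])
E
```

```text
46.1 [ 0.2294186  -0.03270559 -0.98601819]
```

View pics/s28.png

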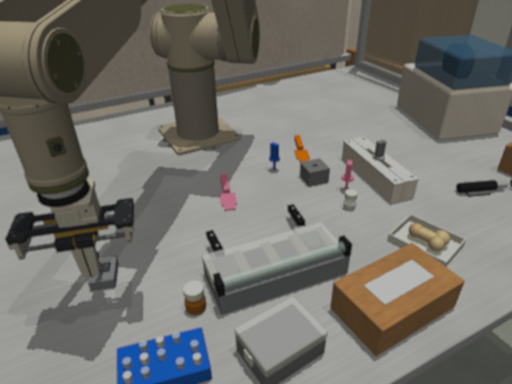

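View pics/w28.png

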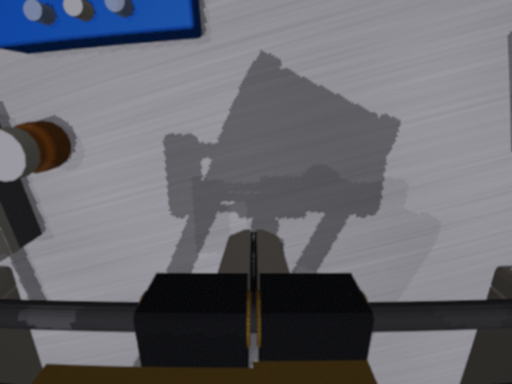

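Request:
jog_arm(commands=[1, 0, 0.006, 0, 0, 1, 0, 0.006, 0, 0, 1, 0, 0.006, 0, 0, 1, 0, 0.006, 0, 0, 1, 0, 0.006, 0, 0, 1, 0, 0.006, 0, 0, 1, 0, 0, 0, 0])

```text
t: 46.68
tool_pos: [0.5564, -0.4147, 0.0827]
orientation: [1.912, -2.492, -0.001]
force: [-0.4, 0.4, -0.1]
opening: 0.0005
```

Request:
jog_arm(commands=[1, 0, 0.006, 0, 0, 1, 0, 0.006, 0, 0, 1, 0, 0.006, 0, 0, 1, 0, 0.006, 0, 0, 1, 0, 0.006, 0, 0, 1, 0, 0.006, 0, 0, 1, 0, 0.006, 0, 0, 1, 0, 0.006, 0, 0, 1, 0, 0, 0, 0])

```text
t: 47.43
tool_pos: [0.51, -0.4022, 0.0825]
orientation: [1.912, -2.492, -0.002]
force: [-0.3, -0.3, 0.3]
opening: 0.0004
```

Request:
jog_arm(commands=[1, 0, 0.003, 0, 0, 1, 0, 0.002, 0, 0, 1, 0, 0.002, 0, 0, 1, 0, 0, 0, 0])

```text
t: 47.77
tool_pos: [0.505, -0.4009, 0.0829]
orientation: [-1.912, 2.492, -0.002]
force: [3.3, -0.8, -1.4]
opening: 0.0003
```

Request:
jog_arm(commands=[1, 0, 0.001, 0, 0, 1, 0, 0, 0, 0])

```text
t: 47.93
tool_pos: [0.5048, -0.4008, 0.0829]
orientation: [-1.912, 2.491, -0.004]
force: [7.6, -3.1, -4.2]
opening: 0.0004
```

Request:
jog_arm(commands=[1, 0, -0.006, 0, 0, 1, 0, -0.015, 0, 0, 1, 0, -0.015, -0.01, 0, 1, 0, 0, -0.035, 0, 1, 0, 0, -0.035, 0, 1, 0, 0, -0.04, 0, 1, 0, 0.03, 0, 0, 1, 0, 0.03, 0, 0, 1, 0, 0.03, 0, 0, 1, 0, 0, 0, 0, 1, 0, 0, 0, 0, 1, 0, 0, 0, 0])

```text
t: 48.93
tool_pos: [0.4518, -0.3868, 0.2032]
orientation: [-1.912, 2.492, -0.001]
force: [0.7, -1.2, -0.1]
opening: 0.0002
```

```bash
python3 - <<'E'
from h import *
c=cam('wrist','w29')
E_=np.array([.966,-.259,0])
for q in (0,.1,.2):
  P=np.array([.5205,-.4052,.022])+E_*.08*np.sin(q-.5)+[0,0,.08*np.cos(q-.5)]; print(q,proj(c,P))
go(.4950,.3308,.2,-8.4)
E
```

```text
0 [252.82057789 155.54962018]
0.1 [252.80929964 148.48432533]
0.2 [252.7988521  140.67979013]
pos [ 0.4522 -0.387   0.2032] yaw -104.99 turn -96.59 shift [-0.0625 -0.7163  0.0032] rows>=17.2 turnrows 13.5 tilt 0.05
```

View pics/w29.png

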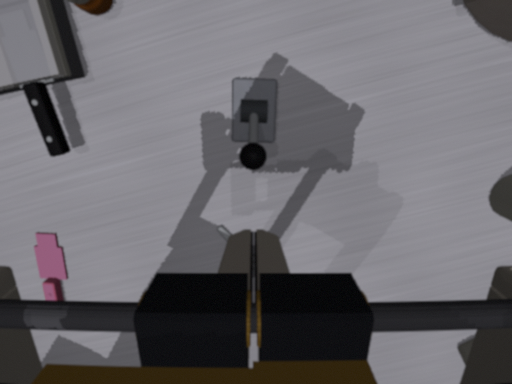

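Request:
jog_arm(commands=[0, 0, 0, 0, -6.9, 0, 0, 0, 0, -6.9, 0, 0, 0, 0, -6.9, 0, 0, 0, 0, -6.9, 0, 0, 0, 0, -6.9, 0, 0, 0, 0, -6.9, 0, 0, 0, 0, -6.9, 0, 0, 0, 0, -6.9, 0, 0, 0, 0, -6.9, 0, 0, 0, 0, -6.9, 0, 0, 0, 0, -6.9, 0, 0, 0, 0, -6.9, 0, 0, 0, 0, -6.9, 0, 0, 0, 0, -6.9], grip_force=25)

```text
t: 50.15
tool_pos: [0.4525, -0.3869, 0.2028]
orientation: [3.134, -0.219, 0.0]
force: [0.4, 1.0, -0.2]
opening: 0.0464
```

Request:
jog_arm(commands=[0, -0.0033, -0.0377, 0, 0, 0, -0.0033, -0.0377, 0, 0, 0, -0.0033, -0.0377, 0, 0, 0, -0.0033, -0.0377, 0, 0, 0, -0.0033, -0.0377, 0, 0, 0, -0.0033, -0.0377, 0, 0, 0, -0.0033, -0.0377, 0, 0, 0, -0.0033, -0.0377, 0, 0, 0, -0.0033, -0.0377, 0, 0, 0, -0.0033, -0.0377, 0, 0, 0, -0.0033, -0.0377, 0, 0, 0, -0.0033, -0.0377, 0, 0, 0, -0.0033, -0.0377, 0, 0, 0, -0.0033, -0.0377, 0, 0, 0, -0.0033, -0.0377, 0, 0, 0, -0.0033, -0.0377, 0, 0, 0, -0.0033, -0.0377, 0, 0, 0, -0.0033, -0.0377, 0, 0, 0, -0.0031, -0.0377, 0, 0])

```text
t: 51.73
tool_pos: [0.4944, 0.3344, 0.2029]
orientation: [-3.133, 0.228, -0.001]
force: [0.9, -1.1, 0.5]
opening: 0.0463
```

Request:
jog_arm(commands=[0, 0, 0, 0, 0, 0, 0, 0, 0, 0, 0, 0, 0, 0, 0])

```text
t: 51.98
tool_pos: [0.4943, 0.3317, 0.2024]
orientation: [3.133, -0.228, -0.0]
force: [-0.4, 0.0, -0.6]
opening: 0.0466
```

```bash
python3 - <<'E'
from h import *
go(.4950,.3308,.0708,-8.4)
c=cam('wrist','w30')
E
```

```text
pos [0.4943 0.3317 0.2024] yaw -8.32 turn 0.08 shift [0.0008 0.0008 0.1316] rows>=3.2 turnrows 0.0 tilt 0.04
```

View pics/w30.png

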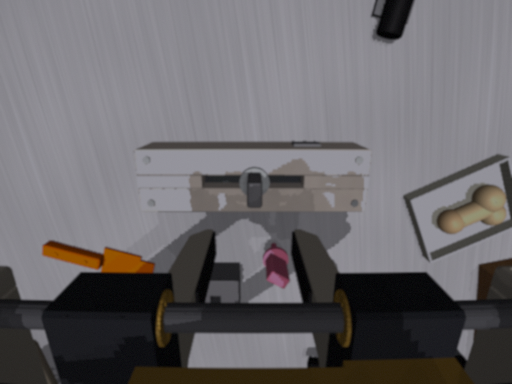

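Request:
jog_arm(commands=[0, 0.0008, 0.0008, 0.035, 0, 0, 0, 0, 0.035, 0, 0, 0, 0, 0.03, 0, 0, 0, 0, 0.02, 0, 0, 0, 0, 0.008, 0, 0, 0, 0, 0.003, 0, 0, 0, 0, 0, 0, 0, 0, 0, 0, 0])

```text
t: 52.7
tool_pos: [0.4961, 0.3306, 0.0738]
orientation: [-3.132, 0.231, -0.004]
force: [0.0, 0.6, 0.4]
opening: 0.0465
```

```bash
python3 - <<'E'
from h import *
go(.4950,.3308,.0708,-8.4)
c=cam('wrist','w31')
E
```

```text
pos [0.4961 0.3306 0.0738] yaw -8.43 turn -0.03 shift [-0.0012 -0.0001  0.003 ] rows>=0.1 turnrows 0.0 tilt 0.17
```

View pics/w31.png

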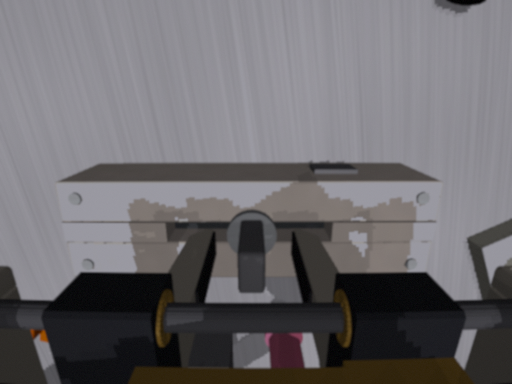

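Request:
jog_arm(commands=[0, -0.0012, 0, 0.0025, 0, 0, 0, 0, 0, 0, 1, 0, 0, 0, 0, 1, 0, 0, 0, 0, 1, 0, 0, 0, 0, 1, 0, 0, 0, 0, 1, 0, 0, 0, 0, 1, 0, 0, 0, 0, 1, 0, 0, 0, 0, 1, 0, 0, 0, 0])

```text
t: 53.58
tool_pos: [0.4936, 0.3305, 0.0692]
orientation: [-3.133, 0.23, 0.0]
force: [0.2, 0.7, -0.5]
opening: 0.0141
```

Request:
jog_arm(commands=[1, 0, 0, -0.005, 0, 1, 0, 0, -0.01, 0, 1, 0, 0, -0.02, 0, 1, 0, 0, -0.03, 0, 1, 0, 0, -0.025, 0, 1, 0, 0, -0.01, 0, 1, 0, 0, 0, 0, 1, 0, 0, 0, 0])

```text
t: 54.25
tool_pos: [0.4937, 0.3306, 0.1694]
orientation: [-3.133, 0.23, -0.001]
force: [0.2, 0.5, -1.6]
opening: 0.0139
```

```bash
python3 - <<'E'
from h import *
go(.42,.176,.165,-7.4); s=robot.read_state(); print(s['force'],s['opening'])
E
```

```text
pos [0.4937 0.3306 0.1694] yaw -8.39 turn -0.99 shift [-0.0532  0.1628  0.0044] rows>=4.1 turnrows 0.1 tilt 0.06
[ 0.20210406  0.51804288 -1.62915788] 0.013918604146597305
```

Request:
jog_arm(commands=[1, -0.0106, 0.0325, 0, -1, 1, -0.0106, 0.0325, 0, 0, 1, -0.0106, 0.0325, 0, 0, 1, -0.0106, 0.0325, 0, 0, 1, -0.0108, 0.0328, 0, 0, 1, 0, 0, 0, 0, 1, 0, 0, 0, 0, 1, 0, 0, 0, 0])

```text
t: 54.92
tool_pos: [0.4188, 0.1761, 0.1679]
orientation: [3.135, -0.204, -0.003]
force: [-0.1, -0.3, -0.1]
opening: 0.0142
```

```bash
python3 - <<'E'
from h import *
go(.42,.176,.12,-7.4)
c=cam('wrist','w32'); im=c['img']; cv2.imwrite('pics/w32b.png',cv2.resize(im[130:300,190:320],None,fx=4,fy=3.5,interpolation=cv2.INTER_CUBIC))
s,p,Rm=tool()
for off in (0,.002): 
  q=p+Rm@np.array([0,-off,0]); print(off, proj(c,q+Rm@np.array([0,-.016,.0092-.006])), proj(c,q+Rm@np.array([0,-.016,.0092])))
E
```

```text
pos [0.4188 0.1761 0.1679] yaw -7.43 turn -0.03 shift [ 0.0012 -0.0001  0.0479] rows>=1.1 turnrows 0.0 tilt 0.10
0 [255.25530656 215.82187976] [255.19188249 212.22561585]
0.002 [255.25889184 212.75307735] [255.19512673 209.23864897]
```

View pics/w32b.png

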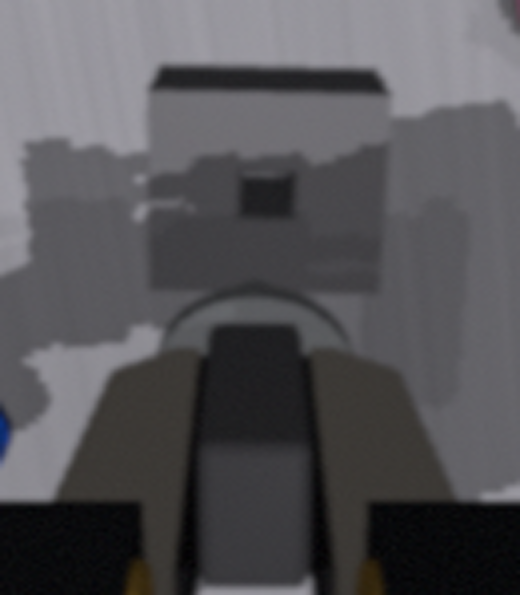

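```bash
python3 - <<'E'
from h import *
c=cam('wrist'); s,p,Rm=tool()
f=lambda u,v,z:at(c,190+u/4,130+v/3.5,z)
H=[f(u,v,.045) for u,v in [(240,174),(294,174),(240,217),(294,217)]]; print('hole',np.mean(H,0))
S=[f(u,v,.045) for u,v in [(150,92),(388,93),(148,290),(378,292)]]; print('stand',np.mean(S,0),np.round(S,4))
h=(np.mean(H,0)+np.mean(S,0))/2; print('tool frame offset',Rm.T@(h-p))
E
```

```text
hole [0.42161211 0.17640483 0.045     ]
stand [0.42138572 0.17672552 0.045     ] [[0.397  0.21   0.045 ]
 [0.4547 0.2023 0.045 ]
 [0.3873 0.1514 0.045 ]
 [0.4465 0.1431 0.045 ]]
tool frame offset [ 0.0023566  -0.00015346  0.1234665 ]
```

Request:
jog_arm(commands=[1, 0.0023, 0.0005, 0.02, 0, 1, 0, 0, 0.02, 0, 1, 0, 0, 0.02, 0, 1, 0, 0, 0.012, 0, 1, 0, 0, 0, 0, 1, 0, 0, 0, 0, 1, 0, 0, 0, 0])

```text
t: 55.6
tool_pos: [0.4222, 0.1759, 0.0982]
orientation: [-3.135, 0.202, -0.002]
force: [0.1, 0.1, 0.2]
opening: 0.0138
```

```bash
python3 - <<'E'
from h import *
go(.4212,.1760,.0542,-7.4)
c=cam('wrist','w33'); print(robot.read_state()['force'])
c=cam('scene','s33'); cv2.imwrite('pics/s33a.png',cv2.resize(c['img'][120:200,270:370],None,fx=7,fy=7,interpolation=cv2.INTER_CUBIC))
E
```

```text
pos [0.4222 0.1759 0.0982] yaw -7.36 turn 0.04 shift [-0.0011 -0.      0.044 ] rows>=1.1 turnrows 0.0 tilt 0.06
[ 0.41771381 -0.23536654 -0.43758532]
```

View pics/w33.png

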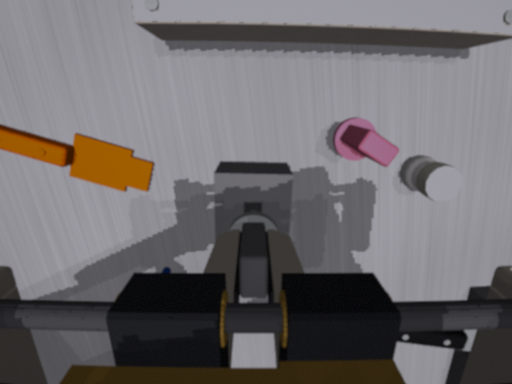

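View pics/s33a.png

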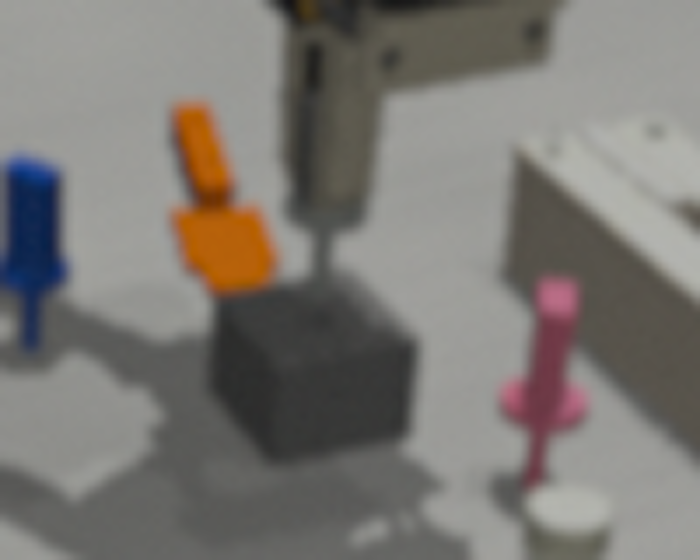

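Request:
jog_arm(commands=[1, -0.0004, 0, 0.004, 0, 1, 0, 0, 0.004, 0, 1, 0, 0, 0.003, 0, 1, 0, 0, 0.003, 0, 1, 0, 0, 0.003, 0, 1, 0, 0, 0, 0])

```text
t: 56.2
tool_pos: [0.4206, 0.1752, 0.0793]
orientation: [3.135, -0.202, -0.002]
force: [-0.6, 0.0, -0.6]
opening: 0.0138
```

Request:
jog_arm(commands=[1, 0, 0, 0.005, 0, 1, 0, 0, 0.005, 0, 1, 0, 0, 0.005, 0, 1, 0, 0, 0.004, 0, 1, 0, 0, 0, 0, 1, 0, 0, 0, 0])

```text
t: 56.7
tool_pos: [0.4208, 0.1753, 0.0607]
orientation: [3.135, -0.202, -0.001]
force: [0.2, -1.0, -0.9]
opening: 0.0139
```

Request:
jog_arm(commands=[1, 0, 0, 0.002, 0, 1, 0, 0, 0.0015, 0, 1, 0, 0, 0, 0, 1, 0, 0, 0, 0])

```text
t: 57.03
tool_pos: [0.4211, 0.1754, 0.0577]
orientation: [3.135, -0.202, -0.0]
force: [0.1, 0.1, -0.4]
opening: 0.0141
```

Request:
jog_arm(commands=[1, 0, 0, 0.0015, 0, 1, 0, 0, 0.001, 0, 1, 0, 0, 0.001, 0, 1, 0, 0, 0, 0, 1, 0, 0, 0, 0])

```text
t: 57.45
tool_pos: [0.4211, 0.1754, 0.0542]
orientation: [3.135, -0.202, -0.0]
force: [-0.1, -0.1, 0.3]
opening: 0.0138
```

Request:
jog_arm(commands=[0, 0, 0, 0, 0, 0, 0, 0, 0, 0, 0, 0, 0, 0, 0, 0, 0, 0, 0, 0, 0, 0, 0, 0, 0, 0, 0, 0, 0, 0])

```text
t: 57.95
tool_pos: [0.4212, 0.1754, 0.0542]
orientation: [-3.135, 0.203, -0.0]
force: [-0.1, 1.0, 0.5]
opening: 0.0457
```

Request:
jog_arm(commands=[0, 0, 0, -0.01, 0, 0, 0, 0, -0.02, 0, 0, 0, 0, -0.03, 0, 0, 0, 0, -0.035, 0, 0, 0, 0, -0.035, 0, 0, 0, 0.02, -0.02, 0, 0, 0, 0.03, 0, 0, 0, 0, 0, 0, 0, 0, 0, 0, 0, 0])

```text
t: 58.7
tool_pos: [0.415, 0.1251, 0.2053]
orientation: [-3.134, 0.206, -0.003]
force: [1.4, 1.0, 0.9]
opening: 0.0461
```

```bash
python3 - <<'E'
from h import *
c=cam('wrist','w34')
for t,z in [('key',.045),('stand',0)]:
  for a in pin(c,t): print(t,a,np.round(at(c,a[1],a[2],z),4))
c=cam('scene','s34'); c=cam('top','t34'); cv2.imwrite('pics/t34a.png',cv2.resize(c['img'][70:260,100:440],None,fx=2.35,fy=3,interpolation=cv2.INTER_CUBIC))
E
```

```text
key (0.92, 180.2, 200.9) [0.3268 0.108  0.045 ]
key (0.9, 322.9, 79.7) [0.4994 0.2185 0.045 ]
key (0.84, 253.7, 128.1) [0.4221 0.1789 0.045 ]
stand (0.76, 252.4, 123.9) [0.4208 0.1799 0.    ]
stand (0.68, 436.0, 291.0) [ 0.6612 -0.0964  0.    ]
```

View pics/w34.png

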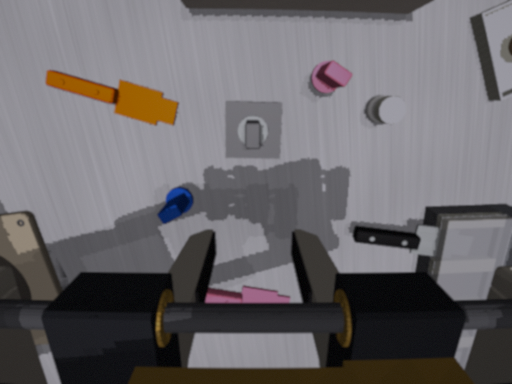

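View pics/s34.png

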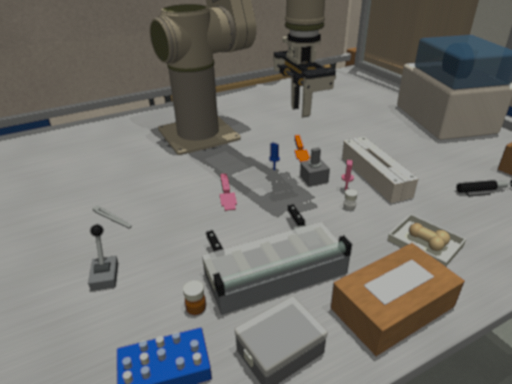

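View pics/t34a.png

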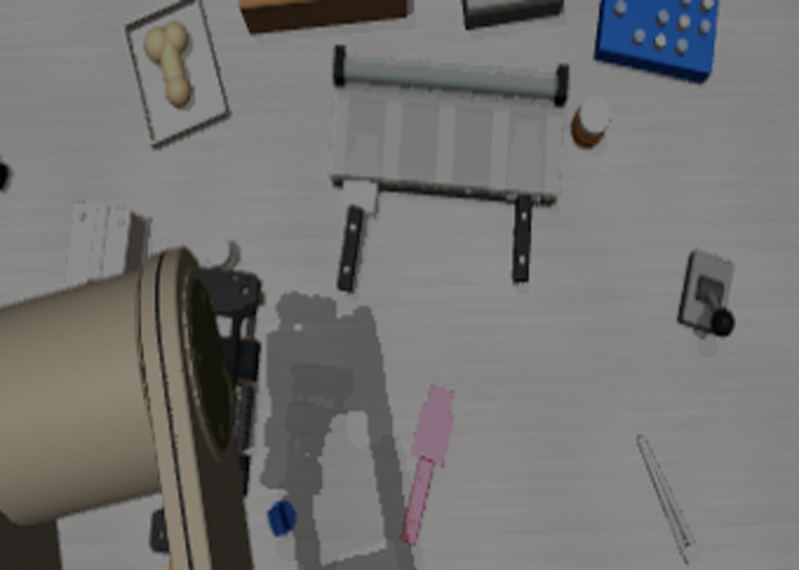

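```bash
python3 - <<'E'
from h import *
go(.55,.015,.2,-96)
E
```

```text
pos [0.4144 0.1264 0.2037] yaw -7.34 turn 88.66 shift [ 0.0966 -0.1465  0.0037] rows>=4.2 turnrows 12.4 tilt 0.06
```

Request:
jog_arm(commands=[0, 0, 0, 0, 6.8, 0, 0, 0, 0, 6.8, 0, 0, 0, 0, 6.8, 0, 0, 0, 0, 6.8, 0, 0, 0, 0, 6.8, 0, 0, 0, 0, 6.8, 0, 0, 0, 0, 6.8, 0, 0, 0, 0, 6.8, 0, 0, 0, 0, 6.8, 0, 0, 0, 0, 6.8, 0, 0, 0, 0, 6.8, 0, 0, 0, 0, 6.8, 0, 0, 0, 0, 6.8])

```text
t: 60.03
tool_pos: [0.4144, 0.1264, 0.2037]
orientation: [2.1, -2.335, -0.001]
force: [1.6, 0.9, 0.2]
opening: 0.0466
```

Request:
jog_arm(commands=[0, 0.0193, -0.0293, 0, 0, 0, 0.0193, -0.0293, 0, 0, 0, 0.0193, -0.0293, 0, 0, 0, 0.0193, -0.0293, 0, 0, 0, 0.0194, -0.0293, 0, 0, 0, 0, 0, 0, 0, 0, 0, 0, 0, 0, 0, 0, 0, 0, 0])

```text
t: 60.7
tool_pos: [0.5502, 0.0156, 0.2033]
orientation: [2.106, -2.33, -0.003]
force: [0.5, -0.2, 0.1]
opening: 0.0465
```

```bash
python3 - <<'E'
from h import *
go(.55,.015,.2,-96)
c=cam('wrist','w35'); cv2.imwrite('pics/w35a.png',cv2.resize(c['img'][70:210,190:330],None,fx=4,fy=4,interpolation=cv2.INTER_CUBIC))
c=cam('scene','s35');cv2.imwrite('pics/s35a.png',cv2.resize(c['img'][180:290,190:360],None,fx=4.5,fy=4.5,interpolation=cv2.INTER_CUBIC))
E
```

```text
pos [0.5502 0.0156 0.2033] yaw -95.77 turn 0.23 shift [0.0006 0.0002 0.0033] rows>=0.1 turnrows 0.0 tilt 0.12
```

View pics/w35a.png

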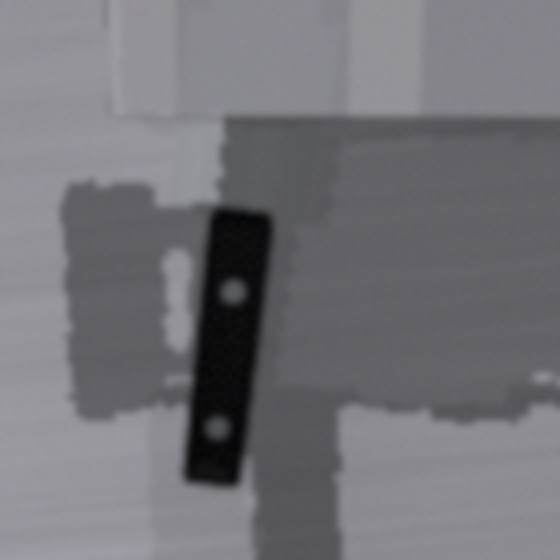

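View pics/s35a.png

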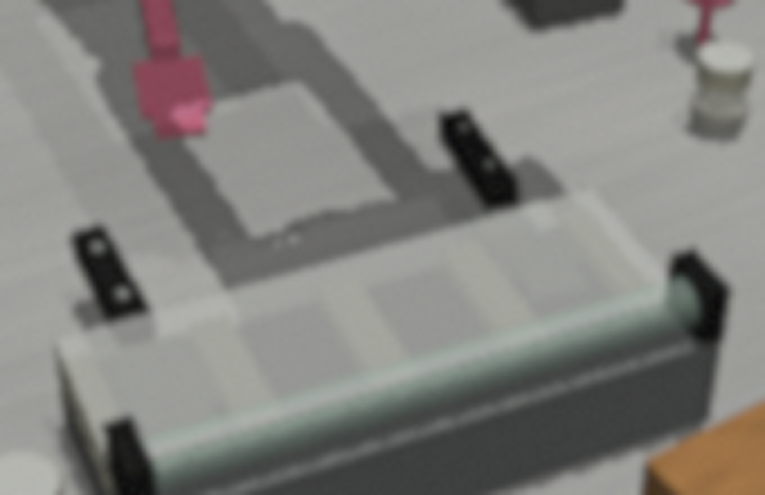

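```bash
python3 - <<'E'
from h import *
c=cam('wrist')
f=lambda u,v,z:at(c,190+u/4,70+v/4,z)
for za,zb in [(.045,.036),(.048,.048)]:
  a=f(241,215,za);b=f(212,482,zb); d=a-b; y=np.degrees(np.arctan2(d[1],d[0])); print(a,b,np.linalg.norm(d),y)
  m=(a+b)/2; print(m); go(m[0],m[1],.03,y-90)
E
```

```text
[0.60809871 0.01335328 0.045     ] [0.53205965 0.02983743 0.036     ] 0.07832410345189543 -12.231614400983734
[0.57007918 0.02159536 0.0405    ]
pos [0.5502 0.016  0.2044] yaw -95.71 turn 6.52 shift [-0.0097 -0.0183  0.1744] rows>=4.2 turnrows 0.9 tilt 0.01
[0.60833481 0.01329714 0.048     ] [0.53571182 0.0290264  0.048     ] 0.07430685704067112 -12.220809149827677
[0.57202331 0.02116177 0.048     ]
pos [0.5502 0.016  0.2044] yaw -95.71 turn 6.51 shift [-0.0097 -0.0203  0.1744] rows>=4.2 turnrows 0.9 tilt 0.01
```

Request:
jog_arm(commands=[0, 0, 0, 0, 6.5, 0, -0.0097, -0.012, 0.035, 0, 0, 0, -0.012, 0.035, 0, 0, 0, 0, 0.035, 0, 0, 0, 0, 0.035, 0, 0, 0, 0, 0.015, 0, 0, 0, 0, 0, 0, 0, 0, 0, 0, 0], grip_force=12)

```text
t: 61.52
tool_pos: [0.5752, 0.02, 0.049]
orientation: [1.971, -2.445, -0.002]
force: [1.1, -0.4, 0.5]
opening: 0.0466
```

```bash
python3 - <<'E'
from h import *
go(.576,.0203,.026,-102.2)
c=cam('wrist','w36')
E
```

```text
pos [0.5752 0.02   0.049 ] yaw -102.23 turn -0.03 shift [-0.0004 -0.0007  0.023 ] rows>=0.6 turnrows 0.0 tilt 0.09
```

View pics/w36.png

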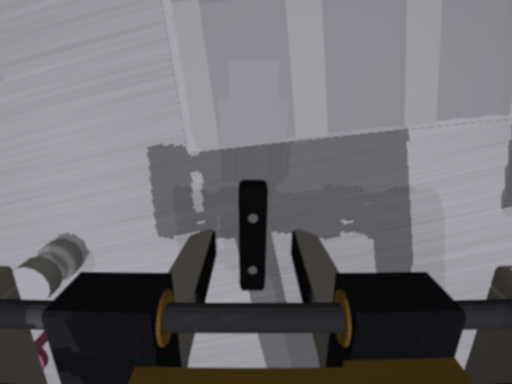

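Request:
jog_arm(commands=[0, 0, 0, 0.01, 0, 0, 0, 0, 0.01, 0, 0, 0, 0, 0.003, 0, 0, 0, 0, 0, 0, 1, 0, 0, 0, 0, 1, 0, 0, 0, 0, 1, 0, 0, 0, 0, 1, 0, 0, 0, 0, 1, 0, 0, 0, 0, 1, 0, 0, 0, 0, 1, 0, 0, 0, 0])

```text
t: 62.48
tool_pos: [0.5764, 0.0194, 0.0264]
orientation: [-1.971, 2.446, -0.0]
force: [0.3, 0.5, 0.3]
opening: 0.0178
```

```bash
python3 - <<'E'
from h import *
go(.576,.0203,.026,-95.75)
c=cam('wrist','w37'); s=robot.read_state(); print(s['force'],s['wrist_torque'],s['opening'])
c=cam('scene','s37');cv2.imwrite('pics/s37a.png',cv2.resize(c['img'][180:290,190:360],None,fx=4.5,fy=4.5,interpolation=cv2.INTER_CUBIC))
E
```

```text
pos [0.5764 0.0194 0.0264] yaw -102.29 turn -6.54 shift [-0.0009  0.0005  0.0004] rows>=0.0 turnrows 0.9 tilt 0.03
[0.04359327 0.38301654 1.27120424] [ 0.11618793 -0.05011799  0.01817254] 0.018080874105764682
```

View pics/w37.png

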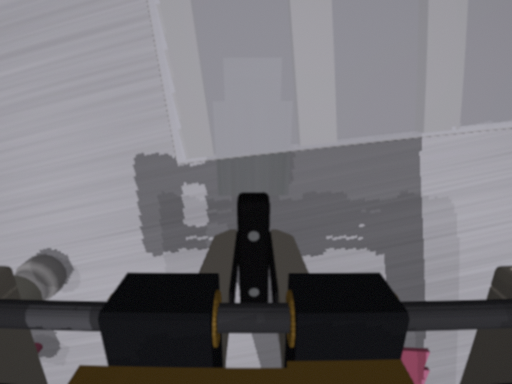

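View pics/s37a.png

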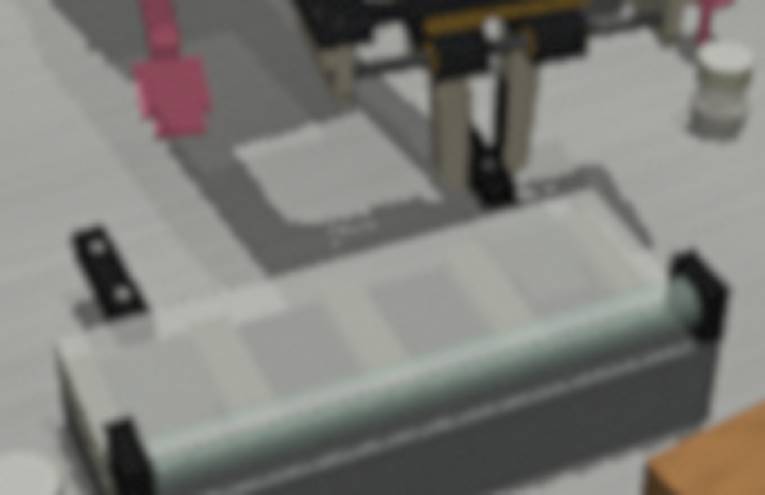

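Request:
jog_arm(commands=[1, 0.0019, 0, 0, -1.3, 1, 0.0019, 0, 0, -1.3, 1, 0.0019, 0, 0, -1.3, 1, 0.0019, 0, 0, -1.3, 1, 0.0019, 0, 0, -1.3, 1, 0, 0, 0, 0])

```text
t: 63.08
tool_pos: [0.5746, 0.0098, 0.0263]
orientation: [-2.108, 2.33, 0.0]
force: [-0.5, 0.9, 1.5]
opening: 0.018
```

```bash
python3 - <<'E'
from h import *
go(.5764,.00985,.0264,-95.75)
c=cam('wrist','w38'); s=robot.read_state(); print(s['force'],s['wrist_torque'],s['opening'])
cv2.imwrite('pics/w38a.png',cv2.resize(c['img'][20:260,150:370],None,fx=3.5,fy=2.5,interpolation=cv2.INTER_CUBIC))
E
```

```text
pos [0.5746 0.0098 0.0263] yaw -95.73 turn 0.02 shift [-0.0002 -0.0018 -0.0001] rows>=0.0 turnrows 0.0 tilt 0.00
[-0.38982104  0.83685248  1.58008375] [0.05314786 0.01128074 0.0582107 ] 0.017995081198789516
```

View pics/w38a.png

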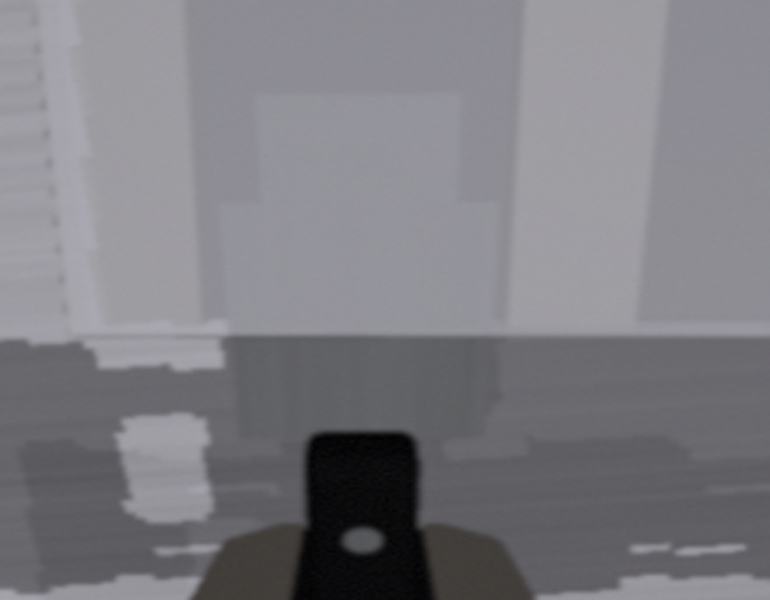

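Request:
jog_arm(commands=[1, 0, 0, -0.001, 0, 1, 0, 0, -0.001, 0, 1, 0, 0, -0.001, 0, 1, 0, -0.002, -0.001, 0, 1, 0, -0.002, -0.001, 0, 1, 0, 0, 0, 0])

```text
t: 63.63
tool_pos: [0.579, 0.0095, 0.0314]
orientation: [-2.106, 2.331, -0.0]
force: [-0.4, -0.1, -1.1]
opening: 0.0177
```

Request:
jog_arm(commands=[1, 0, -0.002, -0.001, 0, 1, 0, -0.003, -0.001, 0, 1, 0, -0.003, 0, 0, 1, 0, -0.003, 0, 0, 1, 0, 0, 0, 0])

```text
t: 64.05
tool_pos: [0.5904, 0.0083, 0.0334]
orientation: [-2.106, 2.331, -0.001]
force: [1.0, 0.4, -2.2]
opening: 0.0179
```

```bash
python3 - <<'E'
from h import *
go(.6001,.0073,.034,-95.75)
c=cam('wrist','w39'); s=robot.read_state(); print(s['force'],s['wrist_torque'],s['opening'])
cv2.imwrite('pics/w39a.png',cv2.resize(c['img'][20:260,150:370],None,fx=3.5,fy=2.5,interpolation=cv2.INTER_CUBIC))
E
```

```text
pos [0.5904 0.0083 0.0334] yaw -95.80 turn -0.05 shift [ 0.     -0.0098 -0.0006] rows>=0.2 turnrows 0.0 tilt 0.04
[-0.04686931  0.48382163 -1.44731652] [ 0.01745847  0.01588602 -0.01600894] 0.018021089219081018
```

View pics/w39a.png

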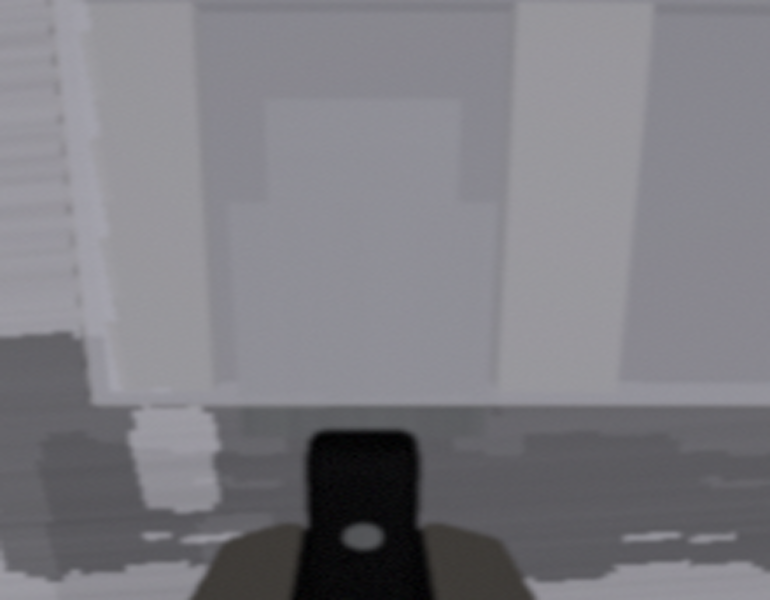

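Request:
jog_arm(commands=[1, -0.0008, -0.003, 0, 0, 1, 0, -0.003, 0, 0, 1, 0, -0.002, 0, 0, 1, 0, -0.0015, 0, 0, 1, 0, -0.001, 0, 0, 1, 0, 0, 0, 0])

```text
t: 64.6
tool_pos: [0.6001, 0.0082, 0.0331]
orientation: [2.106, -2.331, -0.0]
force: [0.6, -0.7, -0.9]
opening: 0.0179
```

Request:
jog_arm(commands=[1, 0, -0.0015, 0, 0, 1, 0, -0.001, 0, 0, 1, 0, 0, 0, 0])

```text
t: 64.85
tool_pos: [0.6005, 0.0081, 0.0324]
orientation: [2.104, -2.328, -0.005]
force: [-8.8, 0.5, 3.2]
opening: 0.0176
```

```bash
python3 - <<'E'
from h import *
c=cam('wrist','w40'); s=robot.read_state(); print(s['force'],s['tool_pos'],s['opening'])
cv2.imwrite('pics/w40a.png',cv2.resize(c['img'][20:260,150:370],None,fx=3.5,fy=2.5,interpolation=cv2.INTER_CUBIC))
E
```

```text
[-7.78017323  0.55867234  2.89656378] [0.60054173 0.00814964 0.03242162] 0.017809460148108407
```

View pics/w40a.png

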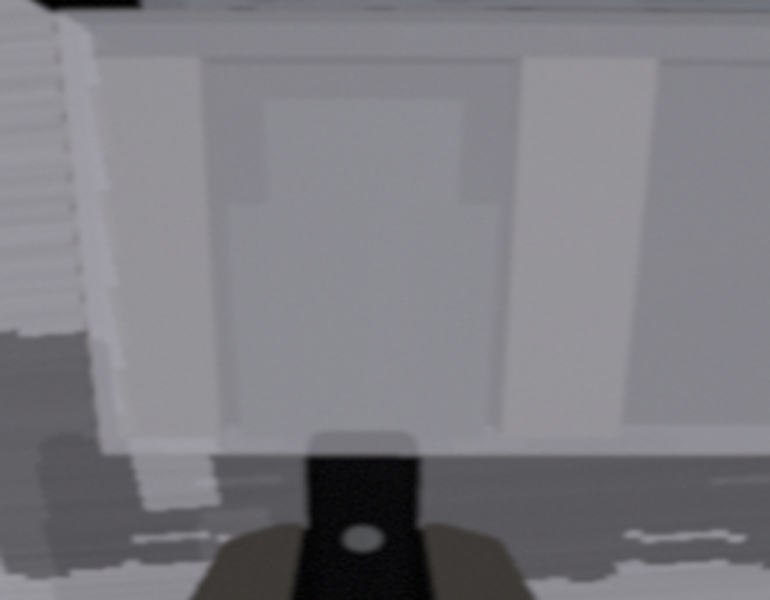

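Request:
jog_arm(commands=[1, 0, 0.0008, 0, 0, 1, 0, 0, 0, 0, 0.25, 0, 0, 0, 0, 0.25, 0, 0, 0, 0, 0.25, 0, 0, 0, 0, 0.25, 0, 0, 0, 0, 0.25, 0, 0, 0, 0])

```text
t: 65.48
tool_pos: [0.6023, 0.0079, 0.0336]
orientation: [-2.106, 2.33, -0.001]
force: [0.5, 0.4, -0.4]
opening: 0.0348
```

Request:
jog_arm(commands=[0.25, 0, 0, -0.015, 0, 0.25, 0, 0, -0.03, 0, 0.25, 0, 0, -0.035, 0, 0.25, 0, 0.01, -0.035, 0, 0.25, 0, 0.02, -0.035, 0, 0.25, 0.03, 0.03, 0, 0, 0.25, 0.03, 0.03, 0, 0, 0.25, 0, 0, 0, 0, 0.25, 0, 0, 0, 0, 0.25, 0, 0, 0, 0])

```text
t: 66.32
tool_pos: [0.5078, -0.0418, 0.1838]
orientation: [-2.105, 2.331, -0.002]
force: [0.1, 0.1, 0.4]
opening: 0.0347
```

```bash
python3 - <<'E'
from h import *
c=cam('wrist','w41'); s=robot.read_state(); print(s['t'],s['force'],s['tool_pos'])
for a in pin(c,'scraper0'): print(a,np.round(at(c,a[1],a[2],.03),4))
c=cam('scene','s41'); cv2.imwrite('pics/s41a.png',cv2.resize(c['img'][130:300,80:400],None,fx=2.5,fy=2.5,interpolation=cv2.INTER_CUBIC))
E
```

```text
66.3667 [ 0.50414452  0.38175071 -0.58266603] [ 0.50819831 -0.04148686  0.18370861]
(0.96, 192.3, 55.8) [0.6385 0.0055 0.03  ]
(0.89, 280.4, 269.7) [ 0.3888 -0.0632  0.03  ]
(0.8, 382.6, 66.8) [ 0.6096 -0.1831  0.03  ]
```

View pics/w41.png

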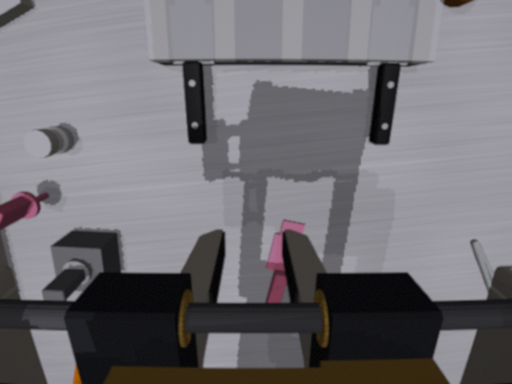

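View pics/s41a.png

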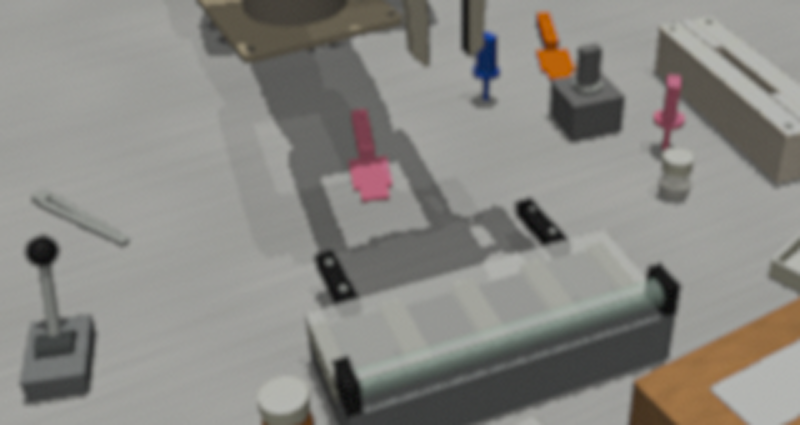

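```bash
python3 - <<'E'
from h import *
for i in range(4): cam('top')
cam('scene','s42'); cam('wrist','w42')
a=cv2.imread('pics/s41.png');b=cv2.imread('pics/s42.png'); print(cv2.absdiff(a,b).max(), cv2.absdiff(a,b).mean())
print(robot.close_job())
E
```

```text
19 0.6649322509765625
the job is handed in; nothing more can be done
None
```

The job was done in order and handed in at about 67 s of the 210 s allowed. No verdict was reported.

- **Key into the notch:** I took the key from its stand and slid its tip along the hidden bar until it dropped in. I left it released with the collar on the lid.
- **Scrapers:** There were two on the bench. I put one in slot 3 and one in slot 0, each pushed in until the shoulder pressed on the rack's front face (5–7 N).
- **Switch:** I threw the lever to its stop and left it there about 14 s, then put it all the way back. From the pictures its angle was about 1.0 rad when on and about 0 afterwards. The lamp tube itself showed no visible glow, so "lamp on" rests on the lever angle alone.
- **Key back:** I then drew the key and stood it back in its stand, collar down, released.

**Disturbance:** After the key was back, the pictures showed the slot 3 scraper knocked about 26 mm out and twisted about 6°. It was still home in the pictures when the lamp went on. I gripped it again, straightened it and pushed it home to contact (about 8 N).

**Last checks:** The final pictures show both scrapers home and straight, the key upright in its stand, the lever back and the gripper clear of everything. The jars and forceps looked undisturbed. No check failed at the end. The key's and scrapers' seating was judged from pictures and contact forces, with calibration good to about 2 mm.

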